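# Find the loaded sample cell by weight and shut it in the measuring fixture

## Task

One of the three identical sealed sample cells is loaded and weighs more than twice as much as the two empty ones: tell them apart by lifting them. Lay the loaded cell flat on the floor of the measuring fixture, centred between its two shoulders and in line with them, then fit the cover plate over it, level and fully home on both locating pins; lay the two empty cells flat in the grey return tray. Set cells and cover down rather than dropping them, and leave everything else on the table where it is.

Things in the scene. Friction and masses are not known exactly. Their poses are not given: they have to be found in the camera images.
- cell_a: sealed sample cell, one of three alike: black block 90 long (x), 40 wide (y), 40 mm high, aluminium end plates, flat on the table. One of the three is loaded (0.37 to 0.43 kg), two are empty (0.14 to 0.19 kg); which one changes, the names tell nothing. The filling sits in the middle with 2 mm of play. Origin: centre of underside.
- cell_b: sealed sample cell, one of three alike: black block 90 long (x), 40 wide (y), 40 mm high, aluminium end plates, flat on the table. One of the three is loaded (0.37 to 0.43 kg), two are empty (0.14 to 0.19 kg); which one changes, the names tell nothing. The filling sits in the middle with 2 mm of play. Origin: centre of underside.
- cell_c: sealed sample cell, one of three alike: black block 90 long (x), 40 wide (y), 40 mm high, aluminium end plates, flat on the table. One of the three is loaded (0.37 to 0.43 kg), two are empty (0.14 to 0.19 kg); which one changes, the names tell nothing. The filling sits in the middle with 2 mm of play. Origin: centre of underside.
- fixture: measuring fixture, fixed; base 80 (x) by 210 (y), floor for the cell 8 mm up. Two black shoulder blocks 70 mm in x, tops 52 mm up, at y 53 to 100 and -53 to -100: the gap takes the cell lying along y, open at both x sides. Steel pin 12 mm across on each shoulder, at x 0, y +80 / -80: straight to 68 mm, then cone to a 6 mm tip at 78 mm. Origin: centre of underside.
- cover: loose aluminium plate, 70 (x) by 190 (y) by 8 mm, 0.33 kg, flat on the table; 15 mm through holes at x 0, y +80 / -80; black bar grip in the middle, 16 thick (x), 56 long (y), 8 to 53 mm above the underside. Fits either way round. Home: underside on the shoulders, 52 mm above the fixture's origin, 4 mm over the cell. Origin: centre of underside.
- tray: grey open return tray, fixed, outside 130 (x) by 240 (y), walls 5 thick and 25 mm high, inner floor 5 mm above its origin. Takes the two empty cells side by side, for instance along x at y = +55 and -55 mm. Origin: centre of underside.
- post: bystander: small steel post on a round foot, 42 mm wide, 53 mm high, with a brass thumb screw. Origin: centre of the underside.
- screwdriver: bystander: screwdriver 170 mm long along its x axis. Origin: on its underside.
- lens_mount: bystander: lens in a round black holder on a foot 60 by 50 mm, 68 mm high. Origin: centre of the underside.
- bottle: bystander: white plastic bottle, 52 mm across, 110 mm high. Origin: centre of the underside.
- lens_box: bystander: flat white plastic box, 75 by 75 by 30 mm. Origin: centre of the underside.
- caliper: bystander: caliper lying flat, 190 mm long along its x axis, 10 mm high. Origin: on its underside, mid length.
There are look-alikes about, which are no part of the job. Leave any pink or purple look-alike of the cell_a alone. What is shaped like the cover but yellow is not meant.

How it is judged:
By the outcome, as a careful person would: the job done as asked, in the order asked, and still so for the second after the job is handed in, with the robot touching nothing.
It also fails if it takes over 72 s, if anything falls off the work surface, if the arm or the gripper's body presses on something with over 40 N, if the wrist force passes 120 N, or if a joint passes its speed limit or range.

## Robot

A 6-joint arm with a two-finger parallel gripper is mounted at the origin on the work surface. World frame = base frame: x ahead of the robot, y to its left, z up, the work surface at z = 0. Lengths are in m, angles in degrees, forces in N, time in s.
With the tool pointing down it reaches from about 0.4 to 0.825 m from the base axis. Payload 7 kg.
Tool frame: the origin (TCP) lies midway between the tips of the shut fingers; the grasp point (between the pads) lies 19 mm behind it (r.hold_point_z is the distance from the TCP to the grasp point, in m); x points along the fingers, y is the direction in which the jaws open and shut, and the axes are right-handed (so a half turn about x gives the same grasp; the last joint's range is limited). The gripper opens to 88 mm and grips with 3 to 60 N. Pads are 19 mm wide; open, the fingers measure 130 mm over their backs; the gripper's body (78 mm by 193 mm) begins 47 mm behind the grasp point.
Start: joints at [-51.331, 20.546, 0.682, 0, -70.136, -16.507], TCP at [0.255, -0.625, 0.227] pointing down, gripper open.
Joint ranges: [-176.03, 176.03], [-82.01, 121.73], [-58.28, 71.71], [-173.87, 95.51], [-174.79, -0.11], [-173.66, 173.66]. Speed limits (degrees/s): [136.94, 136.94, 172.46, 180, 180, 180].

## Interface

Orientations are given as [roll, pitch, yaw] about the fixed x, y, z axes, in that order (R = Rz(yaw) Ry(pitch) Rx(roll)).
In Python, from plant import r, viewer, order gives the robot as it stands. The module is installed in compiled form; this text tells all that it offers.
- The arm moves only by the shell command python3 -m creep 'ROWS' [FORCE]. ROWS is JSON, a list of rows, each an object of numbers: "ax", "ay", "az": the turn, a rotation vector about the tool's x, y, z in degrees; "tx", "ty", "tz": the shift along the tool's x, y, z in m; "fingers": the finger opening in m, from 0 to 0.0876. A call has 1 to 5 rows; each row is the pose to reach, as a shift and turn from the pose commanded when the call began, along the tool's axes at that moment; what a row does not reach only later rows make up. A row lasts 1/10 s, in which the tool goes at most 50 mm and 8.59 degrees, less where a joint would pass 70% of its speed; a pose out of reach is approached as far as the arm can. A call with a gripper value outside its range is refused whole. The fingers move at their own pace and stop on an object; FORCE is the grip in N (left out, the last holds). Time passes only in rows, so rows that repeat a pose let the fingers close. It gives the time, the measured TCP pose, the force and the opening at its end, in the units of the state.
- r.get_state(): the state, without advancing time (a new reading comes with each control period).
- viewer.capture(name): name is "scene" or "top" or "wrist"; returns a dict with "pixels" (480x640x3 uint8, blue, green, red), "depth" (480x640 float32, m along the optical axis (not along the pixel's ray), 0 where there is no reading), "fx", "fy", "cx", "cy" (pixels), "rvec" (rotation vector, rad) and "tvec" (3), from world to camera coordinates, as OpenCV has them; the wrist camera has in their place "T_tool_cam" (4x4, takes a point from camera to tool coordinates, whose origin is the TCP and whose axes are the tool frame's). Camera axes: x right, y down, z forward; pixel columns grow to the right and rows downward; lengths in m; the calibration is good to about 2 mm. A picture is of the moment at which its call begins: read the wrist's pose just before it.
- order.close_job(): hands the job in, once; it reports no verdict.
The state is a dict: "time_s": time; "joints": joint angles; "qd": joint speeds; "joint_torque": joint torques, N m; "tcp_pos": TCP position; "eef_rot": TCP orientation; "contact_force": force on the tool from outside, world axes, zero at the start; "moment": the same for the moment, N m; "gripper_width": finger opening in m.
Only numpy, scipy, OpenCV 4.12 (cv2) and the standard library are available. Lean on these libraries where they do the work, as an engineer would, in place of code of your own. Each camera call takes 0.05 s, during which the arm holds its last target.

## Working session

There is one attempt and no reset: what is moved stays moved. The work goes in short steps, Python scripts to look and compute and a shell command to move; the robot and the scene stay as the last step left them, time stands still between calls to the robot, and variables do not carry over. Pictures are saved under pics/ and viewed, and the job is handed in when it is done.

```bash
mkdir -p pics; ls
cat > h.py <<'E'
import numpy as np, cv2
from plant import r, viewer, order
from scipy.spatial.transform import Rotation as R
def pose():
    s=r.get_state(); T=np.eye(4); T[:3,:3]=R.from_euler('xyz',s['eef_rot'],degrees=True).as_matrix(); T[:3,3]=s['tcp_pos']; return T
def cap(n):
    Tt=pose() if n=='wrist' else None
    c=viewer.capture(n)
    if n=='wrist': c['Twc']=Tt@np.array(c['T_tool_cam'])
    else:
        Rm=cv2.Rodrigues(np.array(c['rvec'],float))[0]; T=np.eye(4);T[:3,:3]=Rm.T;T[:3,3]=-Rm.T@np.array(c['tvec'],float).ravel();c['Twc']=T
    return c
def ray(c,uv,z):
    uv=np.atleast_2d(uv).astype(float)
    d=np.c_[(uv[:,0]-c['cx'])/c['fx'],(uv[:,1]-c['cy'])/c['fy'],np.ones(len(uv))]@c['Twc'][:3,:3].T
    o=c['Twc'][:3,3]; return o+d*((z-o[2])/d[:,2])[:,None]
def cloud(c):
    v,u=np.mgrid[:480,:640]; z=c['depth']
    p=np.stack([(u-c['cx'])/c['fx']*z,(v-c['cy'])/c['fy']*z,z],-1)
    P=p@c['Twc'][:3,:3].T+c['Twc'][:3,3]; P[z==0]=np.nan; return P
def delta(pos,yaw):
    "tool-frame shift to world pos, with yaw of tool"
    T=pose(); return T[:3,:3].T@(np.array(pos)-T[:3,3])
E
python3 - <<'E'
from h import *
s=r.get_state(); print(s, r.hold_point_z)
for n in ('scene','top','wrist'):
    c=cap(n); cv2.imwrite(f'pics/{n}0.png',c['pixels']); np.savez(f'{n}0.npz',**c); print(n,c['Twc'].round(3).tolist(),c['fx'])
E
```

```text
pics
{'time_s': 0.0, 'joints': array([-5.13307270e+01,  2.05917315e+01,  6.34900123e-01, -1.90387458e-02,
       -7.01376766e+01, -1.65091727e+01]), 'qd': array([-0.00496587,  0.06096883,  0.03335551, -0.02483016,  0.01230471,
       -0.04498067]), 'joint_torque': array([ 6.00043259e-04, -5.82719064e+01,  2.93059140e+01,  6.99768886e+00,
        6.81325051e-03, -1.37835950e-04]), 'tcp_pos': array([ 0.25441648, -0.62469025,  0.22563132]), 'eef_rot': array([ 95.78702978,  89.90381172, 117.94064665]), 'contact_force': array([0.16278529, 0.10136676, 1.10706988]), 'moment': array([-0.04533551, -0.02881666,  0.02921104]), 'gripper_width': 0.08748501243715753} 0.0188
scene [[0.61, 0.477, -0.633, 1.281], [0.793, -0.36, 0.492, -0.608], [0.007, -0.802, -0.597, 0.727], [0.0, 0.0, 0.0, 1.0]] 521.3570875499616
top [[0.01, -0.998, 0.056, 0.454], [-1.0, -0.01, -0.006, -0.025], [0.006, -0.056, -0.998, 1.305], [0.0, 0.0, 0.0, 1.0]] 579.3075571530773
wrist [[-0.377, 0.893, 0.246, 0.188], [0.926, 0.363, 0.102, -0.651], [0.002, 0.266, -0.964, 0.384], [0.0, 0.0, 0.0, 1.0]] 426.9575980221669
```

View pics/top0.png

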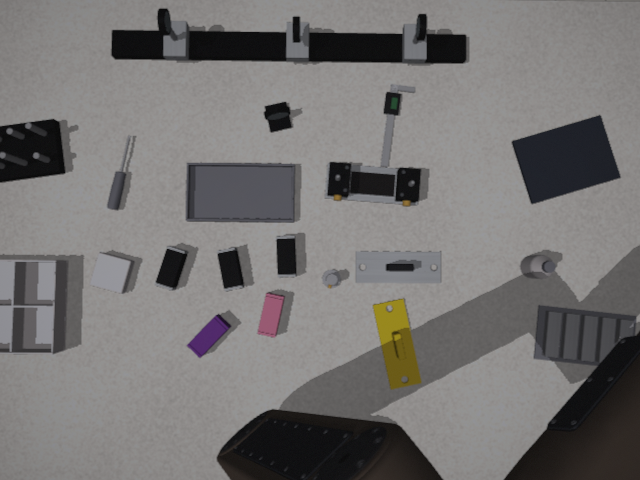

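View pics/scene0.png

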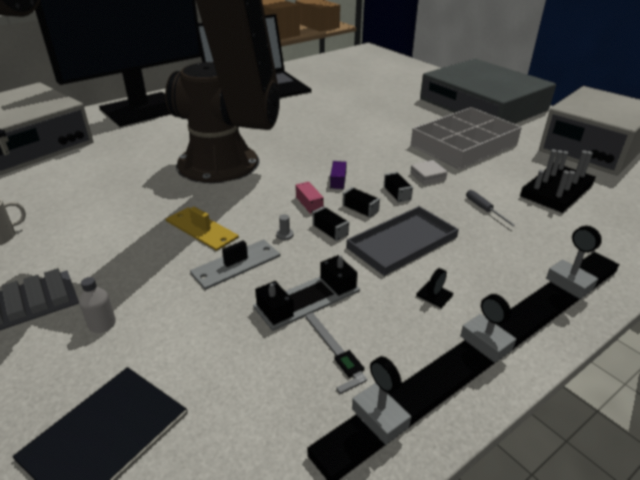

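View pics/wrist0.png

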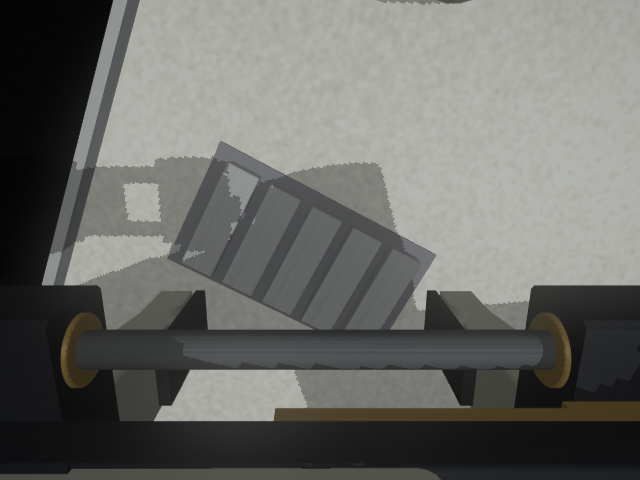

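The top view shows three black blocks with aluminium ends at (172,267), (231,269) and (287,255). These are the cells. The look-alikes to leave are pink (271,314), purple (209,335) and the yellow cover (397,343). The aluminium cover is at (398,267), the fixture at (373,184), the tray at (241,192) and the post at (332,279). Next I'll measure them and check an enlarged crop.

```bash
cat > m.py <<'E'
from h import *
c=dict(np.load('top0.npz')); c={k:(v if v.ndim else float(v)) for k,v in c.items()}
P=cloud(c); 
def rect(name,box,zlo,zhi):
    u0,v0,u1,v1=box; Q=P[v0:v1,u0:u1]; m=(Q[...,2]>zlo)&(Q[...,2]<zhi)
    n,l,st,_=cv2.connectedComponentsWithStats(m.astype(np.uint8)); k=1+np.argmax(st[1:,4]); mm=l==k
    p=Q[mm]; 
    # refine: pixel contour -> ray at median height
    z=np.median(p[:,2]); 
    ct=max(cv2.findContours(mm.astype(np.uint8),0,1)[0],key=len)[:,0,:]+[u0,v0]
    w=ray(c,ct,z)[:,:2]
    rr=cv2.minAreaRect((w*1000).astype(np.float32)); print(name,'z',z.round(4),'ctr',np.round(rr[0],1),'size',np.round(rr[1],1),'ang',round(rr[2],1))
rect('cellL',(150,235,195,300),.028,.05)
rect('cellM',(210,240,252,300),.028,.05)
rect('cellR',(268,230,305,285),.028,.05)
rect('cover',(345,240,450,295),.004,.014)
rect('grip',(345,240,450,295),.035,.06)
rect('tray',(175,150,310,235),.015,.035)
rect('shL',(315,150,356,215),.045,.058)
rect('shR',(390,150,430,215),.045,.058)
rect('post',(320,260,345,295),.02,.07)
rect('lensm',(255,95,305,140),.03,.08)
rect('caliper',(375,80,420,165),.004,.02)
rect('lensbox',(80,240,140,300),.02,.04)
rect('screwd',(100,130,140,215),.004,.04)
rect('pink',(250,285,290,340),.02,.06)
i=c['pixels']; cv2.imwrite('pics/crop1.png',cv2.resize(i[225:300,145:310],None,fx=4.8,fy=4.8,interpolation=2))
cv2.imwrite('pics/crop2.png',cv2.resize(i[150:300,310:460],None,fx=4,fy=4,interpolation=2))
E
python3 m.py
```

```text
cellL z 0.0397 ctr [445.5 300.7] size [43.  91.7] ang 73.4
cellM z 0.0397 ctr [444.3 171.6] size [91.4 41.3] ang 12.3
cellR z 0.0394 ctr [473.   49.5] size [90.9 40.3] ang 3.2
cover z 0.0079 ctr [ 451.3 -200.4] size [ 73.7 195.2] ang 0.6
grip z 0.0522 ctr [ 451.4 -198.5] size [15.1 54.2] ang 0.5
tray z 0.024 ctr [615.5 154.6] size [129.6 239.7] ang 0.6
shL z 0.0517 ctr [643.7 -64.8] size [46.8 70.5] ang 86.2
shR z 0.0515 ctr [ 633.2 -217.1] size [48.1 70.5] ang 86.8
post z 0.0525 ctr [420.9 -50.7] size [30.1 21.6] ang 0.5
lensm z 0.0594 ctr [787.2  72.7] size [24.2 56.4] ang 13.3
caliper z 0.0077 ctr [ 779.7 -178.6] size [ 58.3 193.8] ang 70.5
lensbox z 0.0297 ctr [434.  432.8] size [78.3 75.8] ang 75.4
screwd z 0.0213 ctr [657.2 421.4] size [ 31.4 173.6] ang 79.6
pink z 0.0396 ctr [345.8  80.9] size [40.7 91.4] ang 78.3
```

View pics/crop1.png

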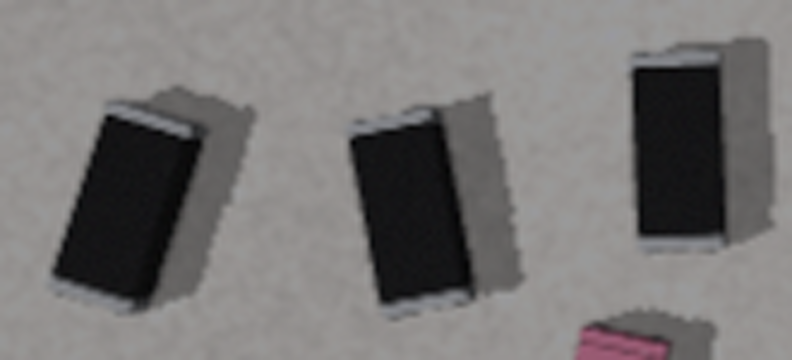

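View pics/crop2.png

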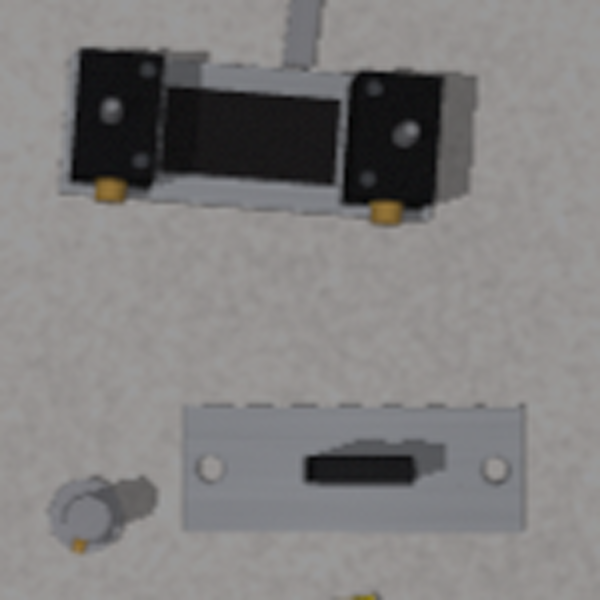

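Both crops match: three plain black cells with aluminium ends, and the bare aluminium cover, not the yellow one. The first move is to a hover where the wrist camera sees both the fixture pins and the cover.

```bash
cat > plan.py <<'E'
from h import *
import sys
# x y z(mm, TCP) jawyaw(deg)
x,y,z,yaw=map(float,sys.argv[1:5]); s=r.get_state()
T=pose(); a=np.radians(yaw)
best=None
for k in (0,np.pi):
    j=np.array([np.cos(a+k),np.sin(a+k),0]); xx=np.array([0,0,-1.]); G=np.c_[xx,j,np.cross(xx,j)]
    rv=R.from_matrix(T[:3,:3].T@G).as_rotvec(degrees=True)
    if best is None or np.linalg.norm(rv)<np.linalg.norm(best): best=rv
t=T[:3,:3].T@(np.array([x,y,z])/1000-T[:3,3])
print('turn',best.round(2),'shift',t.round(4),'rows>=',max(np.linalg.norm(t)/.05,np.linalg.norm(best)/8.59).round(1))
print('t',round(s['time_s'],2),'tcp',(np.array(s['tcp_pos'])*1e3).round(1),'jawyaw',np.degrees(np.arctan2(T[1,1],T[0,1])).round(2),'F',np.round(s['contact_force'],2),'w',round(s['gripper_width'],4),'j',np.round(s['joints'],0))
E
python3 plan.py 615 -170 300 90
```

```text
turn [ 2.216e+01 -2.000e-02 -7.000e-02] shift [-0.0738  0.2853  0.5054] rows>= 11.7
t 0.15 tcp [ 254.5 -624.8  225.9] jawyaw 112.16 F [ 0.4  -0.29 -0.72] w 0.088 j [-51.  21.   1.  -0. -70. -17.]
```

```bash
python3 -m creep '[{"ax":22.2,"tx":-0.0738,"ty":0.2853,"tz":0.5054},{"ax":22.2,"tx":-0.0738,"ty":0.2853,"tz":0.5054},{"ax":22.2,"tx":-0.0738,"ty":0.2853,"tz":0.5054},{"ax":22.2,"tx":-0.0738,"ty":0.2853,"tz":0.5054},{"ax":22.2,"tx":-0.0738,"ty":0.2853,"tz":0.5054}]'; python3 plan.py 615 -170 300 90
```

```text
turn [ 2.216e+01 -2.000e-02 -7.000e-02] shift [-0.0738  0.2853  0.5054] rows>= 11.7
t 0.15 tcp [ 254.5 -624.8  225.9] jawyaw 112.16 F [ 0.4  -0.29 -0.72] w 0.088 j [-51.  21.   1.  -0. -70. -17.]invalid input
```

```bash
python3 -m creep '[{"ax":22.2,"ay":0,"az":0,"tx":-0.0738,"ty":0.2853,"tz":0.5054,"fingers":0.07},{"ax":22.2,"ay":0,"az":0,"tx":-0.0738,"ty":0.2853,"tz":0.5054,"fingers":0.07},{"ax":22.2,"ay":0,"az":0,"tx":-0.0738,"ty":0.2853,"tz":0.5054,"fingers":0.07},{"ax":22.2,"ay":0,"az":0,"tx":-0.0738,"ty":0.2853,"tz":0.5054,"fingers":0.07},{"ax":22.2,"ay":0,"az":0,"tx":-0.0738,"ty":0.2853,"tz":0.5054,"fingers":0.07}]'; python3 plan.py 615 -170 300 90
```

```text
time_s: 0.65
tcp_pos: [0.4072, -0.432, 0.2578]
eef_rot: [120.0, 90.0, 120.0]
contact_force: [1.5, -1.4, -0.3]
gripper_width: 0.0704
turn [-0.07 -0.   -0.01] shift [-0.0422  0.2622  0.2075] rows>= 6.7
t 0.65 tcp [ 407.2 -432.   257.8] jawyaw 89.93 F [ 1.53 -1.42 -0.28] w 0.0704 j [-28.  12.  -7.  -0. -71. -62.]
```

```bash
python3 -m creep '[{"ax":0,"ay":0,"az":0,"tx":-0.0422,"ty":0.2622,"tz":0.2075,"fingers":0.07},{"ax":0,"ay":0,"az":0,"tx":-0.0422,"ty":0.2622,"tz":0.2075,"fingers":0.07},{"ax":0,"ay":0,"az":0,"tx":-0.0422,"ty":0.2622,"tz":0.2075,"fingers":0.07},{"ax":0,"ay":0,"az":0,"tx":-0.0422,"ty":0.2622,"tz":0.2075,"fingers":0.07},{"ax":0,"ay":0,"az":0,"tx":-0.0422,"ty":0.2622,"tz":0.2075,"fingers":0.07}]'; python3 plan.py 615 -170 300 90
```

```text
time_s: 1.15
tcp_pos: [0.5613, -0.2374, 0.2893]
eef_rot: [39.4, 90.0, 39.3]
contact_force: [0.8, -0.8, 0.1]
gripper_width: 0.0699
turn [-0.03  0.   -0.  ] shift [-0.0107  0.0674  0.0537] rows>= 1.7
t 1.15 tcp [ 561.3 -237.4  289.3] jawyaw 89.97 F [ 0.81 -0.81  0.15] w 0.0699 j [ -5.  13.  -2.  -0. -75. -85.]
```

```bash
python3 -m creep '[{"ax":0,"ay":0,"az":0,"tx":-0.01,"ty":0.066,"tz":0.052,"fingers":0.07},{"ax":0,"ay":0,"az":0,"tx":-0.01,"ty":0.066,"tz":0.052,"fingers":0.07},{"ax":0,"ay":0,"az":0,"tx":-0.01,"ty":0.066,"tz":0.052,"fingers":0.07},{"ax":0,"ay":0,"az":0,"tx":-0.01,"ty":0.066,"tz":0.052,"fingers":0.07}]'; python3 plan.py 615 -170 300 90
python3 - <<'E'
from h import *
c=cap('wrist'); cv2.imwrite('pics/w1.png',c['pixels']); np.savez('w1.npz',**c)
E
```

```text
time_s: 1.55
tcp_pos: [0.6127, -0.1724, 0.2983]
eef_rot: [173.6, 89.9, 173.6]
contact_force: [0.2, -0.9, -0.1]
gripper_width: 0.0702
turn [ 0.06 -0.07 -0.01] shift [-0.0017  0.0024  0.0023] rows>= 0.1
t 1.55 tcp [ 612.7 -172.4  298.3] jawyaw 90.06 F [ 0.16 -0.88 -0.13] w 0.0702 j [  2.  15.   2.  -0. -77. -92.]
```

View pics/w1.png

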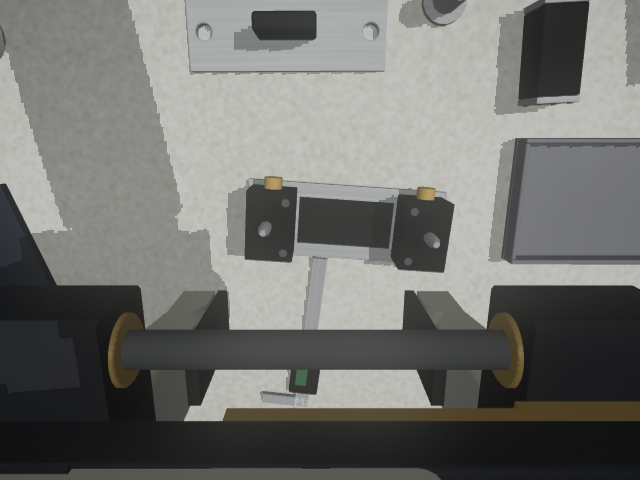

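The wrist view shows the cover with its holes at (204,32) and (370,31), the fixture pins at (264,229) and (432,240), and the rightmost cell at (554,50). I'll measure from this.

```bash
cat > m2.py <<'E'
from h import *
import sys
def ld(f):
    c=dict(np.load(f)); return {k:(v if v.ndim else float(v)) for k,v in c.items()}
def comp(c,P,box,zlo,zhi):
    u0,v0,u1,v1=box; Q=P[v0:v1,u0:u1]; m=((Q[...,2]>zlo)&(Q[...,2]<zhi)).astype(np.uint8)
    n,l,st,_=cv2.connectedComponentsWithStats(m); k=1+np.argmax(st[1:,4]); return (l==k),Q
def rect(c,P,name,box,zlo,zhi):
    mm,Q=comp(c,P,box,zlo,zhi); z=np.median(Q[mm][:,2])
    ct=max(cv2.findContours(mm.astype(np.uint8),0,1)[0],key=len)[:,0,:]+[box[0],box[1]]
    w=ray(c,ct,z)[:,:2]; rr=cv2.minAreaRect((w*1000).astype(np.float32)); print(name,'z',z.round(4),'ctr',np.round(rr[0],1),'size',np.round(rr[1],1),'ang',round(rr[2],1)); return np.array(rr[0])
if __name__=='__main__':
    c=ld('w1.npz');P=cloud(c)
    a=rect(c,P,'shR',(235,170,300,275),.048,.058)
    b=rect(c,P,'shL',(385,170,460,280),.048,.058)
    print('fix',(a+b)/2,'yaw',np.degrees(np.arctan2(*-(b-a)))+180 if 0 else -np.degrees(np.arctan2((b-a)[0],(b-a)[1])), np.linalg.norm(b-a))
    for n,bx in (('pinR',(235,190,300,275)),('pinL',(400,190,460,275))):
        mm,Q=comp(c,P,bx,.058,.085); p=Q[mm]; t=p[p[:,2]>.074]; print(n,len(p),p[:,2].max(),(t.mean(0)*1e3).round(1),(np.median(p,0)*1e3).round(1))
    g=c['pixels'].astype(int).sum(2)
    rect(c,P,'grip',(245,3,325,50),.045,.06)
    hs=[]
    for n,bx in (('holeR',(190,18,218,46)),('holeL',(356,18,384,46))):
        u0,v0,u1,v1=bx; m=(P[v0:v1,u0:u1,2]<.005).astype(np.uint8)
        nn,l,st,ce=cv2.connectedComponentsWithStats(m); k=1+np.argmax(st[1:,4]); print(n,st[k],ce[k]+[u0,v0])
        e=c['pixels'][v0:v1,u0:u1]; 
        ct=max(cv2.findContours((l==k).astype(np.uint8),0,1)[0],key=len)[:,0,:]+[u0,v0]
        q=ray(c,ct,.008); ctr=cv2.minEnclosingCircle((q[:,:2]*1000).astype(np.float32)); print(ctr)
        hs.append(np.array(ctr[0]))
    d=hs[1]-hs[0]; print('cover',(hs[0]+hs[1])/2,np.linalg.norm(d),-np.degrees(np.arctan2(d[0],d[1])))
    i=c['pixels']; cv2.imwrite('pics/crop3.png',cv2.resize(i[170:280,230:470],None,fx=3.3,fy=3.3,interpolation=2))
E
python3 m2.py
```

```text
shR z 0.0516 ctr [ 632.6 -216.5] size [46.9 70.1] ang 86.0
shL z 0.0516 ctr [643.1 -64.8] size [47.4 70.1] ang 86.1
fix [ 637.83947754 -140.64319992] yaw -3.9492775215384923 152.07272644125723
pinR 149 0.0786758644542771 [ 632.4 -219.7   76.7] [ 630.7 -218.9   72.2]
pinL 170 0.0785033882763434 [643.3 -61.4  76.7] [641.6 -63.   71. ]
grip z 0.0523 ctr [ 452.5 -199. ] size [16.3 55.6] ang 0.0
holeR [  6   6  16  17 197] [203.70558376  32.1928934 ]
((451.93975830078125, -278.76220703125), 7.293003082275391)
holeL [  7   5  15  17 197] [370.07614213  31.3857868 ]
((451.14776611328125, -119.29674530029297), 7.435027599334717)
cover [ 451.54376221 -199.02947617] 159.46742845074158 0.28455965423029767
```

View pics/crop3.png

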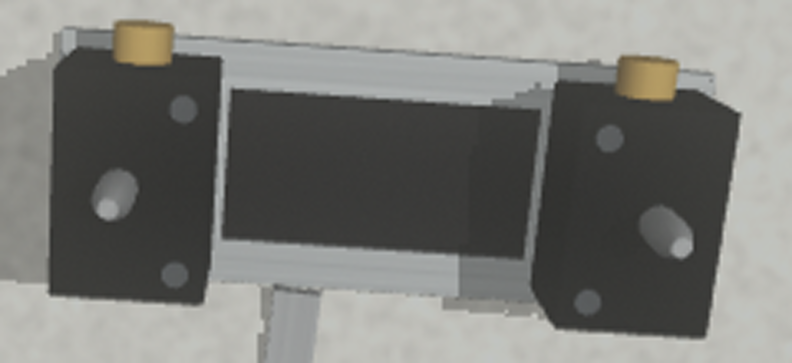

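```bash
python3 plan.py 472.5 49.5 90 93.2
```

```text
turn [-3.21 -0.06 -0.  ] shift [ 0.2086  0.2227 -0.1395] rows>= 6.7
t 1.6 tcp [ 612.2 -173.3  298.5] jawyaw 89.99 F [-0.23 -0.52 -1.31] w 0.0699 j [  2.  15.   2.  -0. -77. -92.]
```

```bash
python3 -m creep '[{"ax":-3.2,"ay":0,"az":0,"tx":0.2086,"ty":0.2227,"tz":-0.1395,"fingers":0.065},{"ax":-3.2,"ay":0,"az":0,"tx":0.2086,"ty":0.2227,"tz":-0.1395,"fingers":0.065},{"ax":-3.2,"ay":0,"az":0,"tx":0.2086,"ty":0.2227,"tz":-0.1395,"fingers":0.065},{"ax":-3.2,"ay":0,"az":0,"tx":0.2086,"ty":0.2227,"tz":-0.1395,"fingers":0.065},{"ax":-3.2,"ay":0,"az":0,"tx":0.2086,"ty":0.2227,"tz":-0.1395,"fingers":0.065}]'; python3 plan.py 472.5 49.5 90 93.2
```

```text
time_s: 2.1
tcp_pos: [0.5071, -0.0077, 0.1428]
eef_rot: [15.7, 89.9, 18.7]
contact_force: [1.2, 0.9, -0.8]
gripper_width: 0.065
turn [-0.16  0.05 -0.01] shift [ 0.0528  0.059  -0.0316] rows>= 1.7
t 2.1 tcp [507.1  -7.7 142.8] jawyaw 93.04 F [ 1.24  0.9  -0.83] w 0.065 j [  21.    9.  -27.    0.  -54. -108.]
```

```bash
python3 -m creep '[{"ax":0,"ay":0,"az":0,"tx":0.0515,"ty":0.0575,"tz":-0.031,"fingers":0.065},{"ax":0,"ay":0,"az":0,"tx":0.0515,"ty":0.0575,"tz":-0.031,"fingers":0.065},{"ax":0,"ay":0,"az":0,"tx":0.0515,"ty":0.0575,"tz":-0.031,"fingers":0.065},{"ax":0,"ay":0,"az":0,"tx":0.0515,"ty":0.0575,"tz":-0.031,"fingers":0.065}]'; python3 plan.py 472.5 49.5 10 93.2
python3 - <<'E'
from h import *
c=cap('wrist'); cv2.imwrite('pics/w2.png',c['pixels'])
E
```

```text
time_s: 2.5
tcp_pos: [0.4743, 0.0478, 0.0921]
eef_rot: [-116.1, 90.0, -113.0]
contact_force: [0.7, 0.9, 1.0]
gripper_width: 0.0649
turn [-0.01 -0.01  0.02] shift [ 0.0821  0.0018 -0.0016] rows>= 1.6
t 2.5 tcp [474.3  47.8  92.1] jawyaw 93.19 F [0.73 0.85 1.  ] w 0.0649 j [  29.   10.  -34.    0.  -46. -116.]
```

View pics/w2.png

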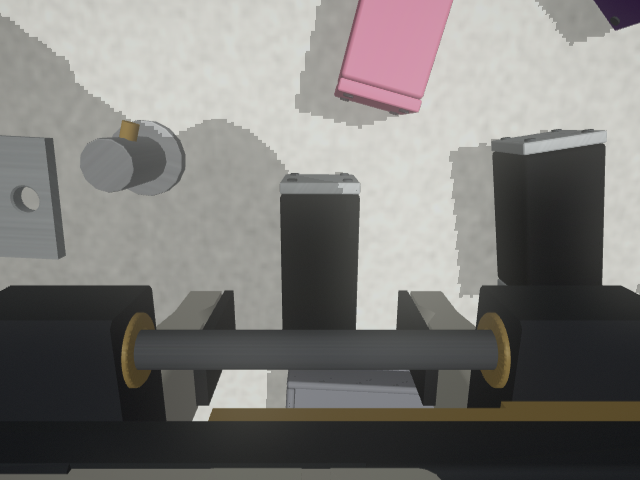

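The black cell at (320,250) sits centred and square between the fingers. The pink block at (395,50) is clear. Descending and gripping.

```bash
python3 -m creep '[{"ax":0,"ay":0,"az":0,"tx":0.05,"ty":0.0015,"tz":-0.0015,"fingers":0.065},{"ax":0,"ay":0,"az":0,"tx":0.081,"ty":0.0015,"tz":-0.0015,"fingers":0.065},{"ax":0,"ay":0,"az":0,"tx":0.081,"ty":0.0015,"tz":-0.0015,"fingers":0.065},{"ax":0,"ay":0,"az":0,"tx":0.081,"ty":0.0015,"tz":-0.0015,"fingers":0.03},{"ax":0,"ay":0,"az":0,"tx":0.081,"ty":0.0015,"tz":-0.0015,"fingers":0.03}]' 25
python3 -m creep '[{"ax":0,"ay":0,"az":0,"tx":0,"ty":0,"tz":0,"fingers":0.03},{"ax":0,"ay":0,"az":0,"tx":0,"ty":0,"tz":0,"fingers":0.03},{"ax":0,"ay":0,"az":0,"tx":0,"ty":0,"tz":0,"fingers":0.03}]'
```

```text
time_s: 3.05
tcp_pos: [0.4746, 0.0499, 0.0128]
eef_rot: [19.6, 89.8, 22.7]
contact_force: [-0.4, -0.2, 1.4]
gripper_width: 0.0541
time_s: 3.35
tcp_pos: [0.474, 0.0501, 0.0124]
eef_rot: [16.3, 89.9, 19.5]
contact_force: [-0.4, -1.3, 9.1]
gripper_width: 0.0398
```

```bash
python3 -m creep '[{"ax":0,"ay":0,"az":0,"tx":-0.03,"ty":0,"tz":0,"fingers":0.03},{"ax":0,"ay":0,"az":0,"tx":-0.06,"ty":0,"tz":0,"fingers":0.03},{"ax":0,"ay":0,"az":0,"tx":-0.06,"ty":0,"tz":0,"fingers":0.03},{"ax":0,"ay":0,"az":0,"tx":-0.06,"ty":0,"tz":0,"fingers":0.03},{"ax":0,"ay":0,"az":0,"tx":-0.06,"ty":0,"tz":0,"fingers":0.03}]'
python3 -m creep '[{"ax":0,"ay":0,"az":0,"tx":0,"ty":0,"tz":0,"fingers":0.03}]'
python3 -m creep '[{"ax":0,"ay":0,"az":0,"tx":0,"ty":0,"tz":0,"fingers":0.03}]'
```

```text
time_s: 3.85
tcp_pos: [0.472, 0.0494, 0.0702]
eef_rot: [-170.7, 89.9, -167.6]
contact_force: [-0.1, 0.7, -3.8]
gripper_width: 0.0401
time_s: 3.95
tcp_pos: [0.472, 0.0494, 0.0699]
eef_rot: [-159.7, 89.9, -156.6]
contact_force: [0.4, 0.2, -3.3]
gripper_width: 0.0403
time_s: 4.05
tcp_pos: [0.4724, 0.0495, 0.0701]
eef_rot: [-156.1, 89.9, -153.0]
contact_force: [0.1, 0.1, -2.7]
gripper_width: 0.0396
```

Three readings average about 3.3 N with roughly 1 N noise, which isn't decisive. I'll average more.

```bash
cat > weigh.py <<'E'
from h import *
f=[];tq=[]
for k in range(16):
    viewer.capture('wrist'); s=r.get_state(); f.append(s['contact_force'][2]); tq.append(s['joint_torque'][1:3])
f=np.array(f); print('Fz mean',f.mean().round(2),'+-',(f.std()/4).round(2), 'tq',np.mean(tq,0).round(2),np.std(tq,0).round(2))
E
python3 weigh.py
```

```text
Fz mean -4.06 +- 0.08 tq [-39.15  22.33] [0.06 0.04]
```

The mean is −4.06 N (about 0.41 kg), inside the loaded range. I'll carry this cell to the fixture and check the other two weights later. First I need the grip offset along the cell's length.

```bash
python3 - <<'E'
from h import *
for k in range(3):
    T=pose(); c=cap('wrist'); P=cloud(c)
    Q=(P-T[:3,3])@T[:3,:3]   # tool coords
    m=(abs(Q[...,1])<.015)&(Q[...,0]>-.045)&(Q[...,0]<.03)&(Q[...,2]<0.0)&(Q[...,2]>-.07)
    q=Q[m]; t=q[q[:,0]<np.percentile(q[:,0],5)+.003]
    print(len(q),'top x',np.percentile(q[:,0],[1,50,99]).round(4),'end z',np.percentile(q[:,2],[.5,2,10]).round(4), t[:,2].min().round(4))
cv2.imwrite('pics/w3.png',c['pixels'])
E
python3 plan.py 637.9 -140.6 150 176.06
```

```text
12391 top x [-0.0285 -0.0271  0.0079] end z [-0.0473 -0.0465 -0.0462] -0.0465
12381 top x [-0.0286 -0.0271  0.0078] end z [-0.0472 -0.0465 -0.0462] -0.0465
12374 top x [-0.0286 -0.0271  0.0076] end z [-0.0472 -0.0465 -0.0462] -0.0466
turn [-82.9   0.   -0. ] shift [-0.079  -0.1992  0.1542] rows>= 9.7
t 5.0 tcp [473.   49.8  71. ] jawyaw 93.16 F [ 0.23 -1.2  -3.51] w 0.0403 j [  30.   11.  -36.   -0.  -43. -117.]
```

View pics/w3.png

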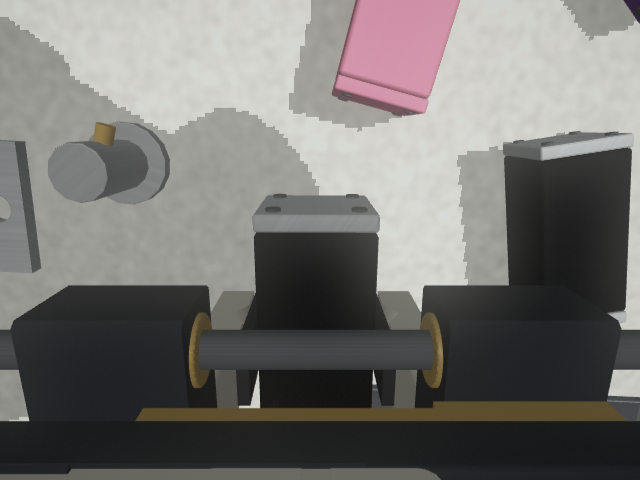

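```bash
python3 -m creep '[{"ax":-8,"ay":0,"az":0,"tx":-0.05,"ty":0,"tz":0.0,"fingers":0.03},{"ax":-16,"ay":0,"az":0,"tx":-0.06,"ty":-0.03,"tz":0.02,"fingers":0.03},{"ax":-24,"ay":0,"az":0,"tx":-0.06,"ty":-0.06,"tz":0.045,"fingers":0.03},{"ax":-32,"ay":0,"az":0,"tx":-0.06,"ty":-0.09,"tz":0.07,"fingers":0.03},{"ax":-40,"ay":0,"az":0,"tx":-0.06,"ty":-0.12,"tz":0.09,"fingers":0.03}]'
python3 plan.py 638 -139.2 125 176.06
```

```text
time_s: 5.5
tcp_pos: [0.5708, -0.0662, 0.1312]
eef_rot: [-32.3, 90.0, 11.2]
contact_force: [0.8, 0.6, -4.1]
gripper_width: 0.0401
turn [-4.255e+01  3.000e-02  4.000e-02] shift [ 0.0062 -0.0993 -0.0015] rows>= 5.0
t 5.5 tcp [570.8 -66.2 131.2] jawyaw 133.51 F [ 0.81  0.65 -4.1 ] w 0.0401 j [ 13.  16. -20.   0. -55. -59.]
```

```bash
python3 -m creep '[{"ax":-8.5,"ay":0,"az":0,"tx":0.0,"ty":-0.025,"tz":0,"fingers":0.03},{"ax":-17,"ay":0,"az":0,"tx":0,"ty":-0.045,"tz":0,"fingers":0.03},{"ax":-25.5,"ay":0,"az":0,"tx":0,"ty":-0.065,"tz":0,"fingers":0.03},{"ax":-34,"ay":0,"az":0,"tx":0.003,"ty":-0.085,"tz":0,"fingers":0.03},{"ax":-42.5,"ay":0,"az":0,"tx":0.006,"ty":-0.098,"tz":-0.001,"fingers":0.03}]'
python3 -m creep '[{"ax":0,"ay":0,"az":0,"tx":0,"ty":0,"tz":0,"fingers":0.03},{"ax":0,"ay":0,"az":0,"tx":0,"ty":0,"tz":0,"fingers":0.03}]'
python3 plan.py 638 -139.2 60 176.06
python3 - <<'E'
from h import *
c=cap('wrist'); cv2.imwrite('pics/w4.png',c['pixels']); np.savez('w4.npz',T=pose(),**c)
E
```

```text
time_s: 6.0
tcp_pos: [0.6365, -0.1382, 0.1244]
eef_rot: [112.5, 90.0, -161.5]
contact_force: [-0.7, -0.5, -3.7]
gripper_width: 0.0398
time_s: 6.2
tcp_pos: [0.6352, -0.1373, 0.1243]
eef_rot: [88.5, 89.9, 174.0]
contact_force: [-0.0, 0.9, -4.1]
gripper_width: 0.0398
turn [-0.62  0.   -0.08] shift [ 0.0643 -0.003  -0.0017] rows>= 1.3
t 6.2 tcp [ 635.2 -137.3  124.3] jawyaw 175.44 F [-0.04  0.93 -4.13] w 0.0398 j [  5.  23. -10.  -0. -57. -10.]
```

View pics/w4.png

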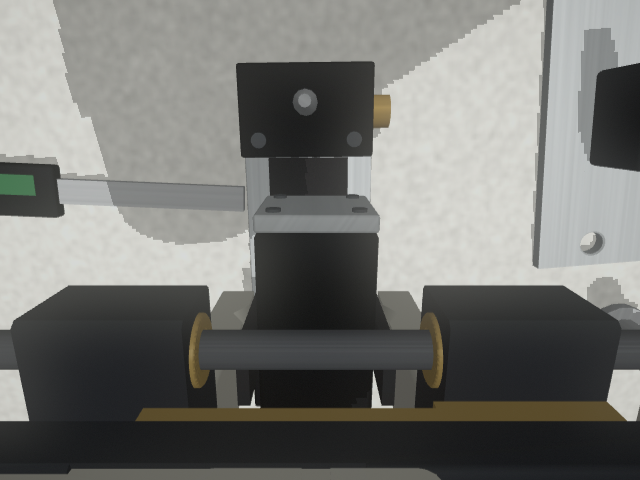

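The held cell is over the gap, with the −y shoulder in view at (305,110) and its pin at (305,100). I'll cross-check the fixture pose from here.

Run:
```python
from m2 import *
c=ld('w4.npz');P=cloud(c);T=c['T']
rect(c,P,'shR',(225,50,385,170),.045,.058)
rect(c,P,'cover?',(525,0,640,280),.004,.012)
mm,Q=comp(c,P,(285,80,330,120),.06,.085); p=Q[mm]; t=p[p[:,2]>.075]; print(p[:,2].max(), t.mean(0)*1e3)
a=np.radians(-3.94); f=np.array([637.9,-140.6])
print('pred shR',f+np.array([np.sin(a)*76.5,-np.cos(a)*76.5]),'pin',f+80*np.array([np.sin(a),-np.cos(a)]))
```

```text
shR z 0.0516 ctr [ 633.1 -216.6] size [46.7 69.5] ang 86.1
cover? z 0.0077 ctr [ 453.6 -185.9] size [ 69.9 163.8] ang 0.4
0.07923789783158305 [ 632.85021891 -220.04679567   77.10394638]
pred shR [ 632.64354814 -216.91919623] pin [ 632.40305688 -220.41092417]
```

```bash
python3 -m creep '[{"ax":-0.6,"ay":0,"az":0,"tx":0,"ty":-0.003,"tz":-0.0015,"fingers":0.03},{"ax":-0.6,"ay":0,"az":0,"tx":0.04,"ty":-0.003,"tz":-0.0015,"fingers":0.03},{"ax":-0.6,"ay":0,"az":0,"tx":0.08,"ty":-0.003,"tz":-0.0015,"fingers":0.03},{"ax":-0.6,"ay":0,"az":0,"tx":0.09,"ty":-0.003,"tz":-0.0015,"fingers":0.03},{"ax":-0.6,"ay":0,"az":0,"tx":0.09,"ty":-0.003,"tz":-0.0015,"fingers":0.03}]'
python3 plan.py 638.1 -139.1 20.8 176.06
```

```text
time_s: 6.75
tcp_pos: [0.6376, -0.1388, 0.0338]
eef_rot: [101.1, 89.8, -172.7]
contact_force: [-0.5, 0.8, -3.2]
gripper_width: 0.0399
turn [ 0.21 -0.04 -0.2 ] shift [ 0.013  -0.0006 -0.0003] rows>= 0.3
t 6.75 tcp [ 637.6 -138.8   33.8] jawyaw 176.27 F [-0.53  0.81 -3.17] w 0.0399 j [  5.  28. -15.   0. -47.  -9.]
```

```bash
python3 -m creep '[{"ax":0.2,"ay":0,"az":0,"tx":0.006,"ty":-0.0005,"tz":0,"fingers":0.03},{"ax":0.2,"ay":0,"az":0,"tx":0.01,"ty":-0.0005,"tz":0,"fingers":0.03},{"ax":0.2,"ay":0,"az":0,"tx":0.0118,"ty":-0.0005,"tz":0,"fingers":0.03},{"ax":0.2,"ay":0,"az":0,"tx":0.0125,"ty":-0.0005,"tz":0,"fingers":0.03},{"ax":0.2,"ay":0,"az":0,"tx":0.0125,"ty":-0.0005,"tz":0,"fingers":0.03}]'
python3 plan.py 638.1 -139.1 20.8 176.06
```

```text
time_s: 7.25
tcp_pos: [0.6394, -0.139, 0.023]
eef_rot: [-87.1, 90.0, -1.0]
contact_force: [0.0, 0.4, -4.0]
gripper_width: 0.0399
turn [0.   0.   0.04] shift [ 0.0022  0.0013 -0.0002] rows>= 0.1
t 7.25 tcp [ 639.4 -139.    23. ] jawyaw 176.06 F [ 0.03  0.38 -4.02] w 0.0399 j [  5.  29. -15.   0. -46.  -9.]
```

```bash
python3 -m creep '[{"ax":0,"ay":0,"az":0,"tx":0.0012,"ty":0.0005,"tz":0,"fingers":0.03},{"ax":0,"ay":0,"az":0,"tx":0.002,"ty":0.0005,"tz":0,"fingers":0.03},{"ax":0,"ay":0,"az":0,"tx":0.002,"ty":0.0005,"tz":0,"fingers":0.03}]'
python3 plan.py 638.1 -139.1 20.8 176.06
```

```text
time_s: 7.55
tcp_pos: [0.6386, -0.139, 0.0206]
eef_rot: [-148.0, 90.0, -61.9]
contact_force: [-1.3, -0.4, -3.7]
gripper_width: 0.0396
turn [ 0. -0.  0.] shift [-0.0002  0.0005 -0.0001] rows>= 0.0
t 7.55 tcp [ 638.6 -139.    20.6] jawyaw 176.06 F [-1.26 -0.38 -3.69] w 0.0396 j [  5.  29. -15.   0. -45.  -9.]
```

```bash
python3 -m creep '[{"ax":0,"ay":0,"az":0,"tx":0.001,"ty":0,"tz":0,"fingers":0.03},{"ax":0,"ay":0,"az":0,"tx":0.001,"ty":0,"tz":0,"fingers":0.03}]'
python3 plan.py 638.1 -139.1 20.8 176.06
```

```text
time_s: 7.75
tcp_pos: [0.6387, -0.139, 0.0205]
eef_rot: [-131.2, 90.0, -45.1]
contact_force: [-3.4, 1.3, 5.1]
gripper_width: 0.04
turn [ 0.02 -0.01  0.02] shift [-0.0003  0.0006 -0.0001] rows>= 0.0
t 7.75 tcp [ 638.7 -139.    20.5] jawyaw 176.08 F [-3.44  1.32  5.13] w 0.04 j [  5.  29. -15.   0. -45.  -9.]
```

The cell has touched the floor (Fz went from −4 to +5). Releasing and retreating.

```bash
python3 -m creep '[{"ax":0,"ay":0,"az":0,"tx":-0.0006,"ty":0,"tz":0,"fingers":0.048},{"ax":0,"ay":0,"az":0,"tx":-0.0006,"ty":0,"tz":0,"fingers":0.056},{"ax":0,"ay":0,"az":0,"tx":-0.0006,"ty":0,"tz":0,"fingers":0.06},{"ax":0,"ay":0,"az":0,"tx":-0.0006,"ty":0,"tz":0,"fingers":0.06},{"ax":0,"ay":0,"az":0,"tx":-0.02,"ty":0,"tz":0,"fingers":0.06}]'
python3 -m creep '[{"ax":0,"ay":0,"az":0,"tx":-0.05,"ty":0,"tz":0,"fingers":0.06},{"ax":0,"ay":0,"az":0,"tx":-0.1,"ty":0,"tz":0,"fingers":0.06},{"ax":0,"ay":0,"az":0,"tx":-0.15,"ty":0,"tz":0.03,"fingers":0.06},{"ax":0,"ay":0,"az":0,"tx":-0.2,"ty":0,"tz":0.07,"fingers":0.06},{"ax":0,"ay":0,"az":0,"tx":-0.21,"ty":0,"tz":0.1,"fingers":0.06}]'
python3 plan.py 451.6 -199 150 180.3
python3 - <<'E'
from h import *
c=cap('wrist'); cv2.imwrite('pics/w5.png',c['pixels']); np.savez('w5.npz',T=pose(),**c)
E
```

```text
time_s: 8.25
tcp_pos: [0.6367, -0.1389, 0.0371]
eef_rot: [91.4, 89.7, 177.4]
contact_force: [0.8, -0.0, 0.4]
gripper_width: 0.0594
time_s: 8.75
tcp_pos: [0.6461, -0.0407, 0.2524]
eef_rot: [-84.6, 89.8, 1.4]
contact_force: [2.0, 0.4, 0.0]
gripper_width: 0.06
turn [-4.34  0.01  0.23] shift [ 0.1016  0.1833 -0.1716] rows>= 5.4
t 8.75 tcp [646.1 -40.7 252.4] jawyaw 175.96 F [2.02 0.36 0.02] w 0.06 j [ 14.  17.  -1.   0. -72. -18.]
```

View pics/w5.png

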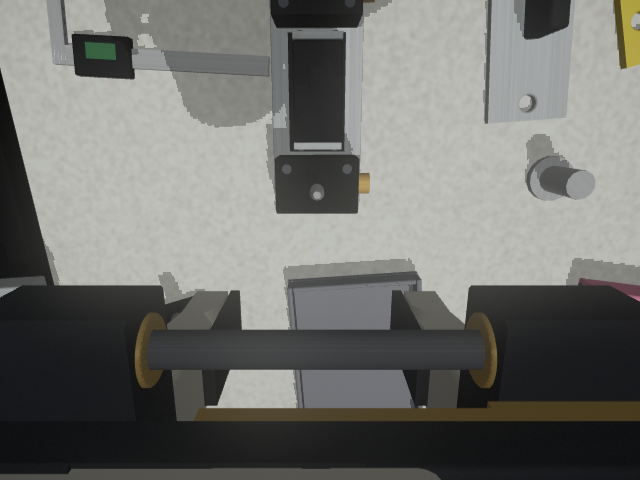

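The cell lies in the gap at (317,90), between the shoulders at (317,10) and (317,185). Measuring it relative to the shoulders.

Run:
```python
from m2 import *
c=ld('w5.npz');P=cloud(c)
a=rect(c,P,'shL',(265,145,365,220),.048,.056)
b=rect(c,P,'cell',(280,27,352,154),.044,.0505)
# shoulder inner edges: profile along fixture y
import numpy as np
f=np.array([.638,-.1405]); an=np.radians(-3.94); ux=np.array([np.cos(an),np.sin(an)]); uy=np.array([-np.sin(an),np.cos(an)])
Q=P[...,:2]-f; X=Q@ux*1e3; Y=Q@uy*1e3; Z=P[...,2]*1e3
m=(abs(X)<12)&(abs(Y)<60)
for lo,hi,nm in ((44,50.2,'cell'),(50.6,56,'sh')):
    k=m&(Z>lo)&(Z<hi); y=Y[k]; print(nm,np.sort(y)[[0,5,-6,-1]].round(1), 'shin', y[y>0].min().round(1), y[y<0].max().round(1))
k=(abs(Y)<35)&(abs(X)<35)&(Z>44)&(Z<50.2); print('cell x',np.percentile(X[k],[.5,99.5]).round(1))
k=(Y>55)&(Y<95)&(abs(X)<45)&(Z>48)&(Z<56); print('sh x',np.percentile(X[k],[.5,99.5]).round(1))
```

```text
shL z 0.0517 ctr [643.6 -64. ] size [46.1 69.7] ang 86.0
cell z 0.0476 ctr [ 637.8 -138.4] size [90.7 39.8] ang 85.9
cell [-59.4 -55.2  57.   59.5] shin 0.4 -0.1
sh [-60.  -59.8  59.4  59.4] shin 53.5 -52.8
cell x [-20.   19.5]
sh x [-34.2  34.8]
```

Run:
```python
from m2 import *
c=ld('w5.npz')
i=c['pixels']; cv2.imwrite('pics/crop5.png',cv2.resize(i[0:220,240:400],None,fx=2.7,fy=2.7,interpolation=2))
g=i[:,:,:].mean(2)
print('col 318 rows',[(v,int(g[v,310:325].mean())) for v in list(range(20,46))+list(range(136,162))])
```

```text
col 318 rows [(20, 22), (21, 22), (22, 22), (23, 23), (24, 23), (25, 23), (26, 23), (27, 40), (28, 94), (29, 115), (30, 115), (31, 116), (32, 120), (33, 118), (34, 118), (35, 116), (36, 115), (37, 113), (38, 90), (39, 49), (40, 28), (41, 31), (42, 32), (43, 32), (44, 33), (45, 33), (136, 46), (137, 46), (138, 46), (139, 46), (140, 45), (141, 50), (142, 96), (143, 159), (144, 164), (145, 164), (146, 163), (147, 163), (148, 159), (149, 112), (150, 52), (151, 85), (152, 118), (153, 116), (154, 96), (155, 44), (156, 44), (157, 45), (158, 46), (159, 48), (160, 48), (161, 48)]
```

View pics/crop5.png

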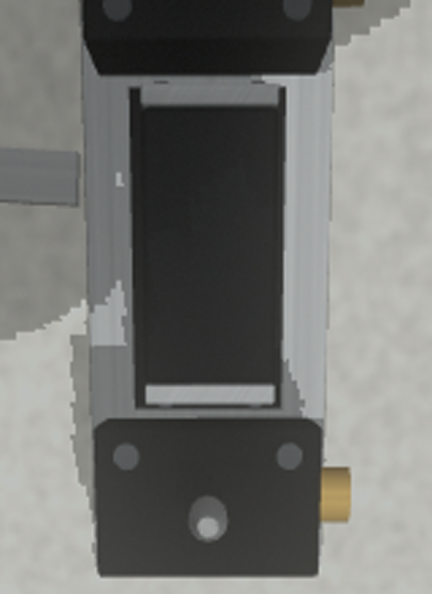

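Run:
```python
from m2 import *
c=ld('w5.npz')
f=np.array([.638,-.1405]); an=np.radians(-3.94); uy=np.array([-np.sin(an),np.cos(an)])
def Y(u,v,z): return ((ray(c,[u,v],z)[0,:2]-f)@uy*1e3).round(2)
print('sh+ edge',Y(317,154.5,.052),'cell+ end',Y(317,149.2,.048),'black/plate +',Y(317,142.1,.048))
print('black/plate -',Y(317,38.7,.048))
for v in (28,30,31.5): print(v,Y(317,v,.048),Y(317,v,.008))
# -y shoulder inner bottom edge at z=.008
print('depth col', [(v,(cloud(c)[v,317,2]*1e3).round(0)) for v in range(20,42)])
```

```text
sh+ edge 50.78 cell+ end 46.72 black/plate + 41.0
black/plate - -37.05
28 -44.6 -52.74
30 -43.2 -51.18
31.5 -42.14 -50.01
depth col [(20, np.float64(35.0)), (21, np.float64(32.0)), (22, np.float64(29.0)), (23, np.float64(26.0)), (24, np.float64(22.0)), (25, np.float64(19.0)), (26, np.float64(15.0)), (27, np.float64(11.0)), (28, np.float64(6.0)), (29, np.float64(7.0)), (30, np.float64(7.0)), (31, np.float64(47.0)), (32, np.float64(47.0)), (33, np.float64(47.0)), (34, np.float64(47.0)), (35, np.float64(48.0)), (36, np.float64(48.0)), (37, np.float64(47.0)), (38, np.float64(47.0)), (39, np.float64(46.0)), (40, np.float64(47.0)), (41, np.float64(46.0))]
```

The cell appears about 2 mm toward +y. I'll take one closer, settled look from straight above before correcting.

```bash
python3 plan.py 643 -60 180 176.06
```

```text
turn [0.1  0.12 0.57] shift [ 0.0764  0.0045 -0.0254] rows>= 1.6
t 8.8 tcp [648.4 -35.1 256.5] jawyaw 176.16 F [2.82 1.24 4.88] w 0.0599 j [ 14.  17.  -1.   0. -72. -18.]
```

```bash
python3 -m creep '[{"ax":0,"ay":0,"az":0,"tx":0.04,"ty":0.004,"tz":-0.025,"fingers":0.06},{"ax":0,"ay":0,"az":0,"tx":0.076,"ty":0.004,"tz":-0.025,"fingers":0.06},{"ax":0,"ay":0,"az":0,"tx":0.076,"ty":0.004,"tz":-0.025,"fingers":0.06},{"ax":0,"ay":0,"az":0,"tx":0.076,"ty":0.004,"tz":-0.025,"fingers":0.06}]'
python3 plan.py 638.1 -139.1 20.8 176.06
python3 - <<'E'
from h import *
c=cap('wrist'); cv2.imwrite('pics/w6.png',c['pixels']); np.savez('w6.npz',T=pose(),**c)
i=c['pixels']; cv2.imwrite('pics/crop6.png',cv2.resize(i[0:285,170:460],None,fx=2.1,fy=2.1,interpolation=2))
E
```

```text
time_s: 9.2
tcp_pos: [0.6399, -0.0655, 0.173]
eef_rot: [137.5, 89.9, -136.4]
contact_force: [0.8, -0.5, 1.0]
gripper_width: 0.0599
turn [ 0.02 -0.06 -0.05] shift [ 0.1522 -0.0034 -0.0734] rows>= 3.4
t 9.2 tcp [639.9 -65.5 173. ] jawyaw 176.08 F [ 0.75 -0.52  0.96] w 0.0599 j [ 12.  20.  -8.   0. -63. -15.]
```

View pics/crop6.png

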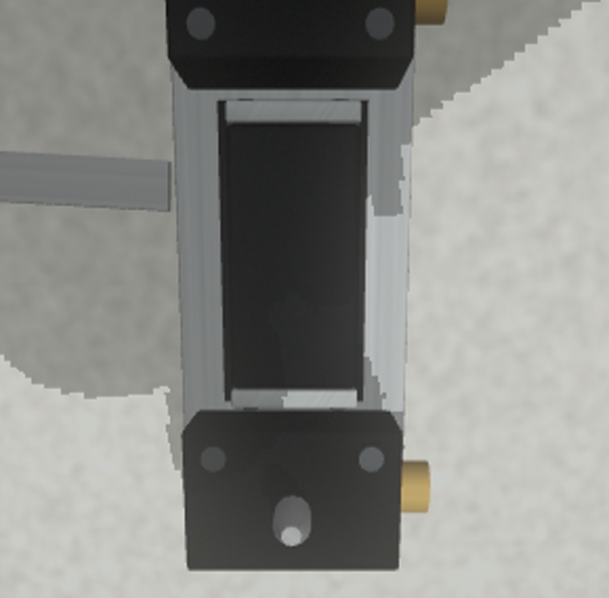

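Run:
```python
from m2 import *
c=ld('w6.npz');P=cloud(c)
u=int(170+300/2.1); g=c['pixels'].mean(2)[:,u-6:u+7].mean(1)
d=np.diff(g); k=[v for v in range(20,215) if abs(d[v])>12]
f=np.array([.638,-.1405]); an=np.radians(-3.94); uy=np.array([-np.sin(an),np.cos(an)])
Y=lambda v,z: round(float((ray(c,[u,v+.5],z)[0,:2]-f)@uy*1e3),1)
for v in k: print(v,int(d[v]),'Z',(P[v,u,2]*1e3).round(1),(P[v+1,u,2]*1e3).round(1),'Y@48',Y(v,.048),'@52',Y(v,.052),'@8',Y(v,.008))
# depth edges
z=P[:,u,2]*1e3
for v in range(15,210):
    if abs(z[v+1]-z[v])>6: print('dz',v,z[v].round(1),z[v+1].round(1),Y(v,.048),Y(v,.052))
    
z2=[(v,z[v].round(1)) for v in range(22,46)]; print(z2)
for n,box in (('pinL',(285,235,330,270)),('shL',(245,185,385,280))):
    mm,Q=comp(c,P,box,.06 if n=='pinL' else .049,.085 if n=='pinL' else .056); p=Q[mm]; print(n,(p[p[:,2]>np.percentile(p[:,2],70)].mean(0)*1e3).round(1) )
rect(c,P,'shL',(245,185,385,280),.049,.056)
```

```text
41 36 Z 12.8 9.5 Y@48 -46.3 @52 -45.6 @8 -53.4
42 61 Z 9.5 8.0 Y@48 -45.7 @52 -45.0 @8 -52.8
46 -17 Z 8.0 7.3 Y@48 -43.5 @52 -42.8 @8 -50.2
47 17 Z 7.3 47.5 Y@48 -42.9 @52 -42.3 @8 -49.6
56 -24 Z 46.8 48.3 Y@48 -37.8 @52 -37.3 @8 -43.8
57 -41 Z 48.3 47.1 Y@48 -37.3 @52 -36.7 @8 -43.2
58 -26 Z 47.1 46.7 Y@48 -36.7 @52 -36.1 @8 -42.5
184 44 Z 47.3 45.8 Y@48 40.4 @52 39.9 @8 45.5
185 60 Z 45.8 47.4 Y@48 41.1 @52 40.5 @8 46.3
186 20 Z 47.4 48.9 Y@48 41.7 @52 41.2 @8 47.0
193 -45 Z 46.8 7.2 Y@48 46.4 @52 45.8 @8 52.3
194 -46 Z 7.2 9.3 Y@48 47.0 @52 46.4 @8 53.1
195 -33 Z 9.3 15.0 Y@48 47.7 @52 47.1 @8 53.8
dz 47 7.3 47.5 -42.9 -42.3
dz 193 46.8 7.2 46.4 45.8
[(22, np.float64(51.6)), (23, np.float64(51.5)), (24, np.float64(51.6)), (25, np.float64(49.3)), (26, np.float64(51.6)), (27, np.float64(51.5)), (28, np.float64(51.1)), (29, np.float64(49.5)), (30, np.float64(47.9)), (31, np.float64(45.4)), (32, np.float64(41.3)), (33, np.float64(37.2)), (34, np.float64(36.9)), (35, np.float64(32.4)), (36, np.float64(29.8)), (37, np.float64(26.8)), (38, np.float64(23.8)), (39, np.float64(20.7)), (40, np.float64(17.2)), (41, np.float64(12.8)), (42, np.float64(9.5)), (43, np.float64(8.0)), (44, np.float64(6.8)), (45, np.float64(7.7))]
pinL [643.9 -60.9  77.5]
shL [644.1 -66.3  52.6]
shL z 0.0517 ctr [643.6 -64.6] size [46.7 69.6] ang 86.0
```

Cell ends are at −42.9 and +46.5 mm and the shoulder feet at ±53, so the cell is 1.8 mm off toward +y. I'll regrip, lift slightly and shift it.

```bash
python3 -m creep '[{"ax":0,"ay":0,"az":0,"tx":0.02,"ty":-0.0027,"tz":-0.04,"fingers":0.06},{"ax":0,"ay":0,"az":0,"tx":0.05,"ty":-0.0027,"tz":-0.072,"fingers":0.06},{"ax":0,"ay":0,"az":0,"tx":0.09,"ty":-0.0027,"tz":-0.073,"fingers":0.06},{"ax":0,"ay":0,"az":0,"tx":0.12,"ty":-0.0027,"tz":-0.073,"fingers":0.06},{"ax":0,"ay":0,"az":0,"tx":0.12,"ty":-0.0027,"tz":-0.073,"fingers":0.06}]'
python3 plan.py 638.4 -139.0 21 176.06
```

```text
time_s: 9.75
tcp_pos: [0.6359, -0.1385, 0.0503]
eef_rot: [93.4, 89.7, 179.4]
contact_force: [-0.7, -0.0, 0.6]
gripper_width: 0.0597
turn [-0.05 -0.02 -0.26] shift [ 0.0293 -0.0026 -0.0003] rows>= 0.6
t 9.75 tcp [ 635.9 -138.5   50.3] jawyaw 176.01 F [-0.72 -0.02  0.59] w 0.0597 j [  5.  27. -14.  -0. -49.  -9.]
```

```bash
python3 -m creep '[{"ax":0,"ay":0,"az":0,"tx":0.02,"ty":-0.002,"tz":0,"fingers":0.06},{"ax":0,"ay":0,"az":0,"tx":0.029,"ty":-0.002,"tz":0,"fingers":0.06},{"ax":0,"ay":0,"az":0,"tx":0.029,"ty":-0.002,"tz":0,"fingers":0.03},{"ax":0,"ay":0,"az":0,"tx":0.029,"ty":-0.002,"tz":0,"fingers":0.03},{"ax":0,"ay":0,"az":0,"tx":0.029,"ty":-0.002,"tz":0,"fingers":0.03}]'
python3 plan.py 638.4 -139.0 21 176.06
```

```text
time_s: 10.25
tcp_pos: [0.64, -0.1383, 0.0252]
eef_rot: [-90.9, 89.9, -4.8]
contact_force: [-6.1, 1.3, 4.1]
gripper_width: 0.0415
turn [ 0.02 -0.    0.08] shift [ 0.0042  0.0015 -0.0008] rows>= 0.1
t 10.25 tcp [ 640.  -138.3   25.2] jawyaw 176.08 F [-6.09  1.34  4.11] w 0.0415 j [  5.  29. -15.   0. -46.  -9.]
```

```bash
python3 -m creep '[{"ax":0,"ay":0,"az":0,"tx":0,"ty":0,"tz":0,"fingers":0.03},{"ax":0,"ay":0,"az":0,"tx":-0.003,"ty":0,"tz":0,"fingers":0.03},{"ax":0,"ay":0,"az":0,"tx":-0.003,"ty":0,"tz":-0.0018,"fingers":0.03},{"ax":0,"ay":0,"az":0,"tx":-0.003,"ty":0,"tz":-0.0018,"fingers":0.03},{"ax":0,"ay":0,"az":0,"tx":-0.003,"ty":0,"tz":-0.0018,"fingers":0.03}]'
python3 plan.py 638.4 -140.8 21 176.06
```

```text
time_s: 10.75
tcp_pos: [0.639, -0.1403, 0.0263]
eef_rot: [84.9, 90.0, 171.0]
contact_force: [-0.7, -0.6, -3.7]
gripper_width: 0.0399
turn [-0.02  0.   -0.03] shift [ 0.0053  0.0006 -0.0006] rows>= 0.1
t 10.75 tcp [ 639.  -140.3   26.3] jawyaw 176.04 F [-0.68 -0.64 -3.66] w 0.0399 j [  5.  29. -15.  -0. -46.  -9.]
```

```bash
python3 -m creep '[{"ax":0,"ay":0,"az":0,"tx":0.0015,"ty":0.0006,"tz":0,"fingers":0.03},{"ax":0,"ay":0,"az":0,"tx":0.0022,"ty":0.0006,"tz":0,"fingers":0.03},{"ax":0,"ay":0,"az":0,"tx":0.0022,"ty":0.0006,"tz":0,"fingers":0.03}]'
```

```text
time_s: 11.05
tcp_pos: [0.6388, -0.1402, 0.0251]
eef_rot: [-122.3, 90.0, -36.2]
contact_force: [-2.6, 0.9, 4.1]
gripper_width: 0.04
```

```bash
python3 -m creep '[{"ax":0,"ay":0,"az":0,"tx":0.0008,"ty":0,"tz":0,"fingers":0.03},{"ax":0,"ay":0,"az":0,"tx":0.0008,"ty":0,"tz":0,"fingers":0.03}]'
```

```text
time_s: 11.25
tcp_pos: [0.6388, -0.1402, 0.0251]
eef_rot: [-115.6, 90.0, -29.5]
contact_force: [-4.5, 0.8, 10.7]
gripper_width: 0.0399
```

```bash
python3 -m creep '[{"ax":0,"ay":0,"az":0,"tx":-0.0012,"ty":0,"tz":0,"fingers":0.046},{"ax":0,"ay":0,"az":0,"tx":-0.0012,"ty":0,"tz":0,"fingers":0.056},{"ax":0,"ay":0,"az":0,"tx":-0.0012,"ty":0,"tz":0,"fingers":0.06},{"ax":0,"ay":0,"az":0,"tx":-0.0012,"ty":0,"tz":0,"fingers":0.06},{"ax":0,"ay":0,"az":0,"tx":-0.02,"ty":0,"tz":0,"fingers":0.06}]'
python3 -m creep '[{"ax":0,"ay":0,"az":0,"tx":-0.05,"ty":0,"tz":0,"fingers":0.06},{"ax":0,"ay":0,"az":0,"tx":-0.1,"ty":0,"tz":0.01,"fingers":0.06},{"ax":0,"ay":0,"az":0,"tx":-0.14,"ty":0,"tz":0.05,"fingers":0.06},{"ax":0,"ay":0,"az":0,"tx":-0.14,"ty":0,"tz":0.07,"fingers":0.06},{"ax":0,"ay":0,"az":0,"tx":-0.14,"ty":0,"tz":0.07,"fingers":0.06}]'
python3 - <<'E'
from m2 import *
import time
viewer.capture('wrist')
c=cap('wrist'); np.savez('w7.npz',T=pose(),**c)
c=ld('w7.npz');P=cloud(c)
cv2.imwrite('pics/w7.png',c['pixels'])
u=312; g=c['pixels'].mean(2)[:,u-6:u+7].mean(1); d=np.diff(g)
f=np.array([.638,-.1405]); an=np.radians(-3.94); ux=np.array([np.cos(an),np.sin(an)]);uy=np.array([-np.sin(an),np.cos(an)])
Y=lambda v,z: round(float((ray(c,[u,v+.5],z)[0,:2]-f)@uy*1e3),1)
for v in range(15,230):
    if abs(d[v])>15: print(v,int(d[v]),'Y@48',Y(v,.048),'@8',Y(v,.008))
X=(P[...,:2]-f)@ux*1e3; YY=(P[...,:2]-f)@uy*1e3; Z=P[...,2]*1e3
k=(abs(YY)<35)&(abs(X)<35)&(Z>44)&(Z<50.2); print('cell x',np.percentile(X[k],[.5,99.5]).round(1))
k=(YY>56)&(YY<95)&(abs(X)<45)&(Z>49)&(Z<56); print('sh x',np.percentile(X[k],[.5,99.5]).round(1))
k=k=(abs(YY)<35)&(abs(X)<18)&(Z>44)&(Z<50.2)
for a,b in ((-35,-20),(20,35)):
    k=(YY>a)&(YY<b)&(abs(X)<35)&(Z>44)&(Z<50.2); print('x @',a,np.percentile(X[k],[1,99]).round(1))
E
python3 plan.py 451.6 -199 110 180.3
```

```text
time_s: 11.75
tcp_pos: [0.6367, -0.1401, 0.0411]
eef_rot: [91.4, 89.7, 177.4]
contact_force: [1.3, -0.9, 0.8]
gripper_width: 0.06
time_s: 12.25
tcp_pos: [0.6448, -0.0677, 0.1859]
eef_rot: [-73.5, 89.8, 12.7]
contact_force: [-0.2, -0.3, -0.2]
gripper_width: 0.0599
48 29 Y@48 -47.1 @8 -53.6
49 70 Y@48 -46.5 @8 -53.0
61 -25 Y@48 -39.5 @8 -44.9
62 -47 Y@48 -38.9 @8 -44.3
183 34 Y@48 38.3 @8 43.4
184 71 Y@48 39.0 @8 44.1
185 23 Y@48 39.7 @8 44.9
192 -45 Y@48 44.5 @8 50.4
195 -25 Y@48 46.6 @8 52.8
196 -54 Y@48 47.3 @8 53.6
cell x [-19.9  19.7]
sh x [-34.1  34.8]
x @ -35 [-19.9  19.7]
x @ 20 [-19.7  19.2]
turn [-4.17  0.01 -0.01] shift [ 0.0735  0.1825 -0.1419] rows>= 4.9
t 12.35 tcp [643.3 -69.8 183.4] jawyaw 176.13 F [-0.6  -0.06 -0.9 ] w 0.0602 j [ 11.  20.  -7.  -0. -64. -15.]
```

View pics/w7.png

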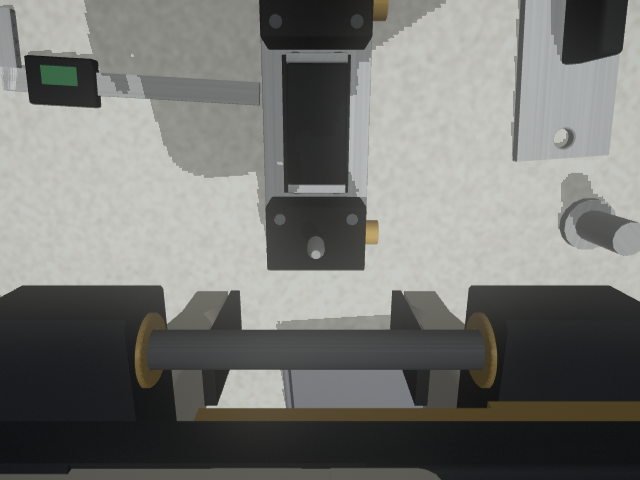

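The cell is centred within about 0.2 mm: black edges at ±39 and shoulder feet at ±53.3. Next is the cover.

```bash
python3 -m creep '[{"ax":-4.2,"ay":0,"az":0,"tx":0.0735,"ty":0.1825,"tz":-0.1419,"fingers":0.05},{"ax":-4.2,"ay":0,"az":0,"tx":0.0735,"ty":0.1825,"tz":-0.1419,"fingers":0.05},{"ax":-4.2,"ay":0,"az":0,"tx":0.0735,"ty":0.1825,"tz":-0.1419,"fingers":0.05},{"ax":-4.2,"ay":0,"az":0,"tx":0.0735,"ty":0.1825,"tz":-0.1419,"fingers":0.05},{"ax":-4.2,"ay":0,"az":0,"tx":0.0735,"ty":0.1825,"tz":-0.1419,"fingers":0.05}]'
python3 -m creep '[{"ax":0,"ay":0,"az":0,"tx":0,"ty":0,"tz":0,"fingers":0.05},{"ax":0,"ay":0,"az":0,"tx":0,"ty":0,"tz":0,"fingers":0.05}]'
python3 plan.py 451.8 -199 21 180.3
python3 - <<'E'
from h import *
c=cap('wrist'); cv2.imwrite('pics/w8.png',c['pixels']); np.savez('w8.npz',T=pose(),**c)
E
```

```text
time_s: 12.85
tcp_pos: [0.4482, -0.2009, 0.1085]
eef_rot: [85.6, 89.9, 175.8]
contact_force: [1.2, 0.6, 0.4]
gripper_width: 0.0499
time_s: 13.05
tcp_pos: [0.4504, -0.2006, 0.1095]
eef_rot: [96.8, 89.9, -173.0]
contact_force: [1.1, -1.0, 0.2]
gripper_width: 0.0499
turn [-0.17 -0.01 -0.08] shift [ 0.0885 -0.0016  0.0016] rows>= 1.8
t 13.05 tcp [ 450.4 -200.6  109.5] jawyaw -179.87 F [ 1.06 -0.96  0.15] w 0.0499 j [ -1.  10. -31.   0. -49.   1.]
```

View pics/w8.png

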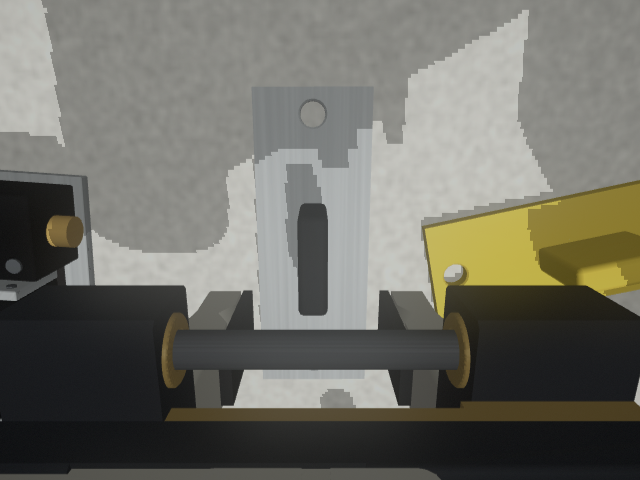

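The aluminium cover's grip bar at (312,260) is centred between the fingers. The yellow plate at (500,240) is outside them.

```bash
python3 -m creep '[{"ax":0,"ay":0,"az":0,"tx":0.045,"ty":-0.0014,"tz":0.0016,"fingers":0.05},{"ax":0,"ay":0,"az":0,"tx":0.0885,"ty":-0.0014,"tz":0.0016,"fingers":0.05},{"ax":0,"ay":0,"az":0,"tx":0.0885,"ty":-0.0014,"tz":0.0016,"fingers":0.05},{"ax":0,"ay":0,"az":0,"tx":0.0885,"ty":-0.0014,"tz":0.0016,"fingers":0.05},{"ax":0,"ay":0,"az":0,"tx":0.0885,"ty":-0.0014,"tz":0.0016,"fingers":0.03}]' 40
python3 -m creep '[{"ax":0,"ay":0,"az":0,"tx":0,"ty":0,"tz":0,"fingers":0.005},{"ax":0,"ay":0,"az":0,"tx":0,"ty":0,"tz":0,"fingers":0.005},{"ax":0,"ay":0,"az":0,"tx":0,"ty":0,"tz":0,"fingers":0.005},{"ax":0,"ay":0,"az":0,"tx":0,"ty":0,"tz":0,"fingers":0.005},{"ax":0,"ay":0,"az":0,"tx":0,"ty":0,"tz":0,"fingers":0.005}]' 40
python3 plan.py 451.8 -199 21 180.3
```

```text
time_s: 13.6
tcp_pos: [0.455, -0.1977, 0.0234]
eef_rot: [-101.6, 89.9, -11.3]
contact_force: [-0.3, -0.6, 0.8]
gripper_width: 0.0463
time_s: 14.1
tcp_pos: [0.4527, -0.1978, 0.0222]
eef_rot: [97.1, 90.0, -172.7]
contact_force: [-2.5, 0.9, 7.5]
gripper_width: 0.0156
turn [-0.04 -0.   -0.02] shift [ 0.0012  0.0009 -0.0012] rows>= 0.0
t 14.1 tcp [ 452.7 -197.8   22.2] jawyaw -179.74 F [-2.5   0.92  7.46] w 0.0156 j [ -1.  17. -36.   0. -37.   1.]
```

```bash
python3 -m creep '[{"ax":0,"ay":0,"az":0,"tx":-0.02,"ty":0,"tz":0,"fingers":0.005},{"ax":0,"ay":0,"az":0,"tx":-0.06,"ty":0,"tz":0,"fingers":0.005},{"ax":0,"ay":0,"az":0,"tx":-0.1,"ty":0,"tz":0,"fingers":0.005},{"ax":0,"ay":0,"az":0,"tx":-0.125,"ty":0,"tz":0,"fingers":0.005},{"ax":0,"ay":0,"az":0,"tx":-0.13,"ty":0,"tz":0,"fingers":0.005}]'
python3 -m creep '[{"ax":0,"ay":0,"az":0,"tx":0,"ty":0,"tz":0,"fingers":0.005},{"ax":0,"ay":0,"az":0,"tx":0,"ty":0,"tz":0,"fingers":0.005}]'
cat > hole.py <<'E'
from m2 import *
def run(fn):
    T=pose(); c=cap('wrist'); np.savez(fn+'.npz',T=T,**c); cv2.imwrite(f'pics/{fn}.png',c['pixels'])
    P=cloud(c); Q=((P-T[:3,3])@T[:3,:3])*1e3
    # plate plane in tool frame (top of plate ~ tool x ~ +14)
    m=(Q[...,0]>5)&(Q[...,0]<25)&(abs(Q[...,1])<40)&(Q[...,2]<-30)&(Q[...,2]>-110)
    n,l,st,ce=cv2.connectedComponentsWithStats(m.astype(np.uint8)); k=1+np.argmax(st[1:,4]); pl=l==k
    p=Q[pl]; A=np.c_[np.ones(len(p)),p[:,1],p[:,2]]; co=np.linalg.lstsq(A,p[:,0],rcond=None)[0]
    print('plate x at tcp',co[0].round(2),'tilt deg y,z',np.degrees(np.arctan(co[1:])).round(2))
    ct,h=cv2.findContours(pl.astype(np.uint8),cv2.RETR_CCOMP,1)
    for q,hh in zip(ct,h[0]):
        if hh[3]>=0 and len(q)>12:
            q=q[:,0,:]; d=np.c_[(q[:,0]-c['cx'])/c['fx'],(q[:,1]-c['cy'])/c['fy'],np.ones(len(q))]
            M=np.linalg.inv(T)@c['Twc']; o=M[:3,3]*1e3; d=d@M[:3,:3].T; X=o+d*((co[0]-o[0])/d[:,0])[:,None]
            # plane small tilt
            X=o+d*(((co[0]+co[1]*X[:,1]+co[2]*X[:,2])-o[0])/d[:,0])[:,None]
            print('hole px',q.mean(0),'tool y,z',cv2.minEnclosingCircle(X[:,1:].astype(np.float32)))
    ctm=max(ct,key=cv2.contourArea); w=Q[ctm[:,0,1],ctm[:,0,0]][:,1:]; print('plate rect',cv2.minAreaRect(w.astype(np.float32)))
    print('y edges @z-60', [ (np.percentile(p[abs(p[:,2]-z)<4,1],[1,99])).round(1) for z in (-50,-65,-90)])
if __name__=='__main__': run(__import__('sys').argv[1])
E
python3 hole.py w9; python3 plan.py 638 -140.5 150 176.06
```

```text
time_s: 14.6
tcp_pos: [0.4545, -0.1979, 0.1546]
eef_rot: [-94.8, 89.7, -4.5]
contact_force: [0.5, 0.1, -4.4]
gripper_width: 0.0155
time_s: 14.8
tcp_pos: [0.4519, -0.1975, 0.15]
eef_rot: [73.6, 89.9, 163.8]
contact_force: [-0.6, -0.1, -3.4]
gripper_width: 0.0157
plate x at tcp 14.49 tilt deg y,z [-0.01 -0.09]
hole px [315.69369369  99.69369369] tool y,z ((0.7191221714019775, -80.89888000488281), 7.486368179321289)
plate rect ((0.7242393493652344, -63.199623107910156), (66.45393371582031, 70.38264465332031), 89.95209503173828)
y edges @z-60 [array([-33.6,  35.1]), array([-33.7,  35.1]), array([-33.5,  35. ])]
turn [ 4.18  0.03 -0.18] shift [-0.0007 -0.1864  0.0562] rows>= 3.9
t 14.85 tcp [ 451.8 -197.5  149.8] jawyaw -179.76 F [ 0.51 -0.55 -3.76] w 0.0154 j [ -1.   7. -28.  -0. -55.   1.]
```

View pics/w9.png

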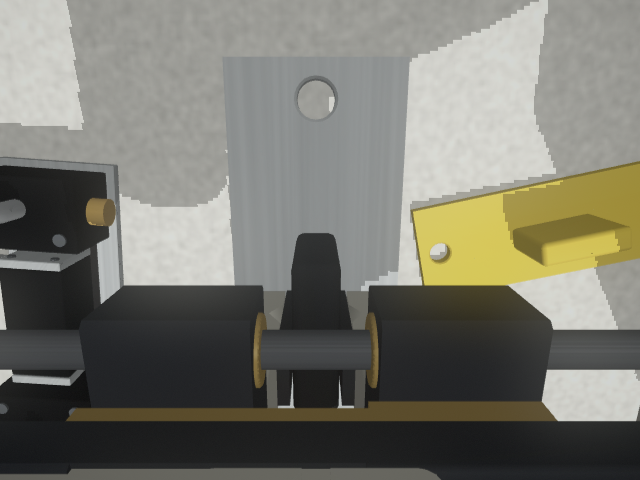

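The plate hangs level. Its visible hole is at (316,100), which puts the plate centre at about tool (0.7, −0.9) mm. Moving over the fixture.

```bash
python3 -m creep '[{"ax":4.2,"ay":0,"az":0,"tx":-0.0,"ty":-0.045,"tz":0.014,"fingers":0.005},{"ax":4.2,"ay":0,"az":0,"tx":0,"ty":-0.09,"tz":0.028,"fingers":0.005},{"ax":4.2,"ay":0,"az":0,"tx":0,"ty":-0.13,"tz":0.042,"fingers":0.005},{"ax":4.2,"ay":0,"az":0,"tx":0,"ty":-0.165,"tz":0.052,"fingers":0.005},{"ax":4.2,"ay":0,"az":0,"tx":0.0,"ty":-0.186,"tz":0.057,"fingers":0.005}]'
python3 -m creep '[{"ax":0,"ay":0,"az":0,"tx":0.01,"ty":0,"tz":0,"fingers":0.005},{"ax":0,"ay":0,"az":0,"tx":0.02,"ty":0,"tz":0,"fingers":0.005},{"ax":0,"ay":0,"az":0,"tx":0.02,"ty":0,"tz":0,"fingers":0.005}]'
python3 plan.py 638.6 -139.6 115 176.06
```

```text
time_s: 15.35
tcp_pos: [0.6404, -0.1388, 0.1486]
eef_rot: [96.7, 89.8, -177.2]
contact_force: [-0.9, -0.3, -3.2]
gripper_width: 0.0157
time_s: 15.65
tcp_pos: [0.6361, -0.14, 0.1281]
eef_rot: [90.5, 89.7, 176.5]
contact_force: [0.2, -0.3, -3.2]
gripper_width: 0.0162
turn [-0.04 -0.   -0.35] shift [ 0.0131 -0.0026  0.0006] rows>= 0.3
t 15.65 tcp [ 636.1 -140.   128.1] jawyaw 176.02 F [ 0.22 -0.29 -3.17] w 0.0162 j [  5.  23.  -9.  -0. -58.  -9.]
```

```bash
python3 -m creep '[{"ax":0,"ay":0,"az":0,"tx":0.01,"ty":-0.0015,"tz":0.0005,"fingers":0.005},{"ax":0,"ay":0,"az":0,"tx":0.014,"ty":-0.0015,"tz":0.0005,"fingers":0.005},{"ax":0,"ay":0,"az":0,"tx":0.014,"ty":-0.0015,"tz":0.0005,"fingers":0.005},{"ax":0,"ay":0,"az":0,"tx":0.014,"ty":-0.0015,"tz":0.0005,"fingers":0.005}]'
python3 plan.py 638.6 -139.6 115 176.06; python3 hole.py w10
```

```text
time_s: 16.05
tcp_pos: [0.6403, -0.1396, 0.1179]
eef_rot: [-99.7, 90.0, -13.7]
contact_force: [0.5, 0.1, -2.6]
gripper_width: 0.0156
turn [-0.   -0.    0.02] shift [ 0.0029  0.0017 -0.0001] rows>= 0.1
t 16.05 tcp [ 640.3 -139.6  117.9] jawyaw 176.06 F [ 0.51  0.11 -2.57] w 0.0156 j [  5.  23. -10.   0. -57.  -9.]
plate x at tcp 14.54 tilt deg y,z [-0.04 -0.08]
hole px [315.76785714  99.50892857] tool y,z ((0.8230281472206116, -81.18379974365234), 7.534650802612305)
plate rect ((0.7661628723144531, -63.250877380371094), (70.4324722290039, 66.49806213378906), 0.0008467704756185412)
y edges @z-60 [array([-33.5,  35. ]), array([-33.4,  35.1]), array([-33.5,  35.1])]
```

View pics/w10.png

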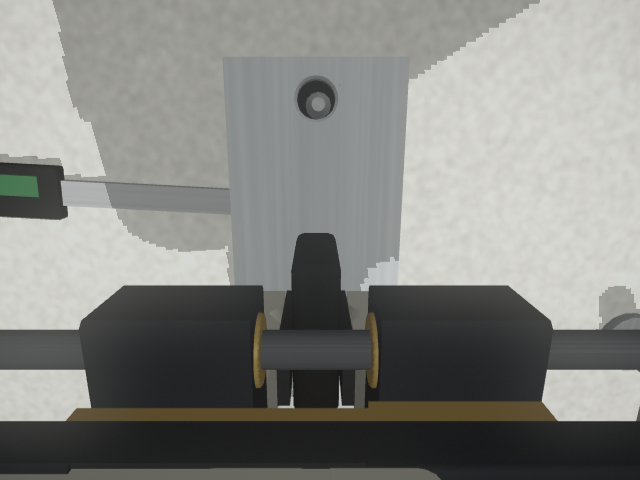

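The pin tip shows through the hole at (318,103), against the hole centre at (316,99.5). Computing the offset.

Run:
```python
from m2 import *
c=ld('w10.npz');T=c['T']
g=cv2.cvtColor(c['pixels'],cv2.COLOR_BGR2GRAY); crop=g[75:125,290:342]
cv2.imwrite('pics/crop10.png',cv2.resize(crop,None,fx=10,fy=10,interpolation=2))
P=cloud(c)[75:125,290:342]; Z=P[...,2]*1e3
k=(Z>76)&(Z<79); v,u=np.nonzero(k); print('depth tip px',u.mean()+290,v.mean()+75,k.sum())
M=np.linalg.inv(T)@c['Twc'];
def tool(u,v,z):
    X=np.r_[ray(c,[u,v],z)[0],1]; return (np.linalg.inv(T)@X*1e3)[:3].round(2)
b=crop>110; n,l,st,ce=cv2.connectedComponentsWithStats((crop>115).astype(np.uint8)); print(st[1:,4],ce[1:]+[290,75])
for uv in ((318,103),(u.mean()+290,v.mean()+75)): print(tool(*uv,.078))
```

```text
depth tip px 317.7628865979381 104.15979381443299 194
[1190  150] [[314.71596639 102.34537815]
 [317.94666667 103.51333333]]
[ 39.95   1.87 -81.23]
[ 39.95   1.77 -80.75]
```

View pics/crop10.png

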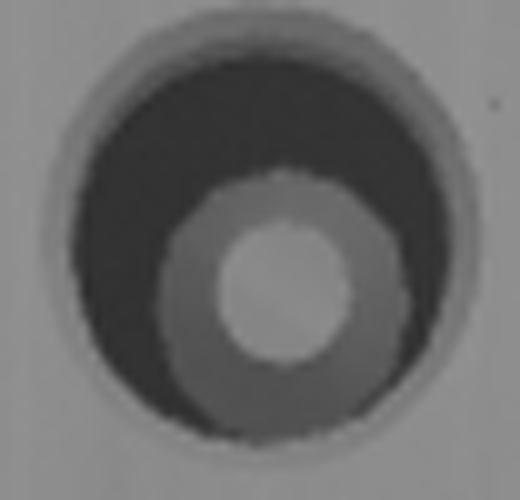

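```bash
python3 -m creep '[{"ax":0,"ay":0,"az":0,"tx":0,"ty":0.0012,"tz":0.0001,"fingers":0.005},{"ax":0,"ay":0,"az":0,"tx":0.007,"ty":0.0012,"tz":0.0001,"fingers":0.005},{"ax":0,"ay":0,"az":0,"tx":0.014,"ty":0.0012,"tz":0.0001,"fingers":0.005},{"ax":0,"ay":0,"az":0,"tx":0.014,"ty":0.0012,"tz":0.0001,"fingers":0.005},{"ax":0,"ay":0,"az":0,"tx":0.014,"ty":0.0012,"tz":0.0001,"fingers":0.005}]'
python3 hole.py w11
python3 - <<'E'
from m2 import *
c=ld('w11.npz');T=c['T']
g=cv2.cvtColor(c['pixels'],cv2.COLOR_BGR2GRAY)
cv2.imwrite('pics/crop11.png',cv2.resize(g[75:125,290:342],None,fx=10,fy=10,interpolation=2))
E
```

```text
time_s: 16.6
tcp_pos: [0.6388, -0.1393, 0.1031]
eef_rot: [100.6, 89.9, -173.4]
contact_force: [0.6, 0.1, -3.2]
gripper_width: 0.0154
plate x at tcp 14.52 tilt deg y,z [-0.01 -0.1 ]
hole px [315.72072072  99.68468468] tool y,z ((0.8034060001373291, -81.1335220336914), 7.514425277709961)
plate rect ((0.8658103942871094, -63.260711669921875), (70.57939910888672, 66.5148696899414), 0.006375712808221579)
y edges @z-60 [array([-33.4,  35.2]), array([-33.5,  35.1]), array([-33.5,  35.2])]
```

View pics/crop11.png

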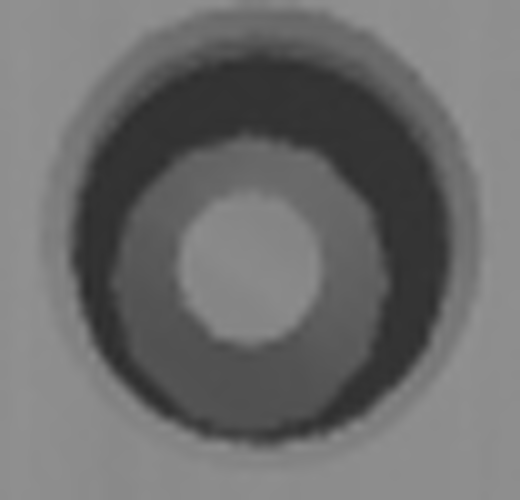

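```bash
python3 - <<'E'
from m2 import *
c=ld('w11.npz');T=c['T']
for f,uv in (('w11.npz',(315.0,101.75)),('w10.npz',(318.4,104.1))):
    c=ld(f);T=c['T']; X=np.r_[ray(c,uv,.078)[0],1]; print((np.linalg.inv(T)@X*1e3)[:3].round(2))
E
python3 plan.py 638.6 -139.6 75 176.06
```

```text
[ 25.12   0.56 -80.94]
[ 39.95   2.05 -80.77]
turn [ 0.01 -0.01 -0.02] shift [ 0.0284  0.0005 -0.0003] rows>= 0.6
t 16.65 tcp [ 639.1 -139.3  103.4] jawyaw 176.07 F [ 0.37  0.24 -3.  ] w 0.0159 j [  5.  24. -11.   0. -55.  -9.]
```

The offset is now within 0.3 mm. Continuing down in small steps and watching the force.

```bash
python3 -m creep '[{"ax":0,"ay":0,"az":0,"tx":0.005,"ty":-0.0002,"tz":0.0001,"fingers":0.005},{"ax":0,"ay":0,"az":0,"tx":0.01,"ty":-0.0002,"tz":0.0001,"fingers":0.005},{"ax":0,"ay":0,"az":0,"tx":0.015,"ty":-0.0002,"tz":0.0001,"fingers":0.005},{"ax":0,"ay":0,"az":0,"tx":0.015,"ty":-0.0002,"tz":0.0001,"fingers":0.005}]'
python3 plan.py 639 -139.3 75 176.06; python3 hole.py w12
python3 - <<'E'
from m2 import *
c=ld('w12.npz')
g=cv2.cvtColor(c['pixels'],cv2.COLOR_BGR2GRAY)
cv2.imwrite('pics/crop12.png',cv2.resize(g[75:125,290:342],None,fx=10,fy=10,interpolation=2))
E
```

```text
time_s: 17.05
tcp_pos: [0.6386, -0.1392, 0.0875]
eef_rot: [90.2, 89.9, 176.3]
contact_force: [0.4, 0.8, -3.1]
gripper_width: 0.0158
turn [-0.01 -0.   -0.1 ] shift [ 0.0125 -0.0004 -0.0001] rows>= 0.2
t 17.05 tcp [ 638.6 -139.2   87.5] jawyaw 176.05 F [ 0.4   0.79 -3.11] w 0.0158 j [  5.  25. -12.  -0. -53.  -9.]
plate x at tcp 14.52 tilt deg y,z [-0.02 -0.1 ]
hole px [315.54464286  99.75      ] tool y,z ((0.6541844606399536, -81.09310150146484), 7.629561901092529)
plate rect ((0.8267059326171875, -63.23078536987305), (66.4510269165039, 70.4723892211914), 89.99967193603516)
y edges @z-60 [array([-33.5,  35.1]), array([-33.5,  35.1]), array([-33.4,  35.1])]
```

View pics/crop12.png

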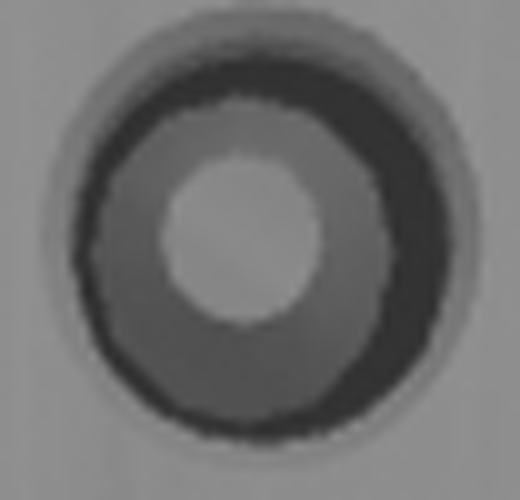

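```bash
python3 -m creep '[{"ax":0,"ay":0,"az":0,"tx":0.002,"ty":-0.0006,"tz":0,"fingers":0.005},{"ax":0,"ay":0,"az":0,"tx":0.005,"ty":-0.0006,"tz":0,"fingers":0.005},{"ax":0,"ay":0,"az":0,"tx":0.008,"ty":-0.0006,"tz":0,"fingers":0.005},{"ax":0,"ay":0,"az":0,"tx":0.01,"ty":-0.0006,"tz":0,"fingers":0.005},{"ax":0,"ay":0,"az":0,"tx":0.01,"ty":-0.0006,"tz":0,"fingers":0.005}]'
python3 plan.py 639 -139.3 74.5 176.06
```

```text
time_s: 17.6
tcp_pos: [0.6396, -0.1393, 0.0782]
eef_rot: [90.8, 90.0, 176.9]
contact_force: [0.1, 0.0, -2.8]
gripper_width: 0.0158
turn [-0.   -0.   -0.04] shift [ 0.0037  0.0006 -0.0001] rows>= 0.1
t 17.6 tcp [ 639.6 -139.3   78.2] jawyaw 176.06 F [ 0.14  0.01 -2.84] w 0.0158 j [  5.  26. -12.  -0. -52.  -9.]
```

No lateral force. Last few millimetres.

```bash
python3 -m creep '[{"ax":0,"ay":0,"az":0,"tx":0.0015,"ty":0,"tz":0,"fingers":0.005},{"ax":0,"ay":0,"az":0,"tx":0.0028,"ty":0,"tz":0,"fingers":0.005},{"ax":0,"ay":0,"az":0,"tx":0.0033,"ty":0,"tz":0,"fingers":0.005},{"ax":0,"ay":0,"az":0,"tx":0.0033,"ty":0,"tz":0,"fingers":0.005}]'
```

```text
time_s: 18.0
tcp_pos: [0.6399, -0.1393, 0.0753]
eef_rot: [91.1, 90.0, 177.2]
contact_force: [0.7, 0.2, -3.4]
gripper_width: 0.0159
```

```bash
python3 -m creep '[{"ax":0,"ay":0,"az":0,"tx":0.0008,"ty":0,"tz":0,"fingers":0.005},{"ax":0,"ay":0,"az":0,"tx":0.0008,"ty":0,"tz":0,"fingers":0.005}]'
```

```text
time_s: 18.2
tcp_pos: [0.6399, -0.1392, 0.0745]
eef_rot: [82.5, 90.0, 168.6]
contact_force: [-0.1, -0.2, -3.6]
gripper_width: 0.0159
```

```bash
python3 -m creep '[{"ax":0,"ay":0,"az":0,"tx":0.0008,"ty":0,"tz":0,"fingers":0.005},{"ax":0,"ay":0,"az":0,"tx":0.0008,"ty":0,"tz":0,"fingers":0.005}]'
```

```text
time_s: 18.4
tcp_pos: [0.64, -0.1393, 0.0743]
eef_rot: [-105.5, 90.0, -19.4]
contact_force: [-2.1, 0.5, 1.8]
gripper_width: 0.0159
```

```bash
python3 -m creep '[{"ax":0,"ay":0,"az":0,"tx":0.0006,"ty":0,"tz":0,"fingers":0.005},{"ax":0,"ay":0,"az":0,"tx":0.0006,"ty":0,"tz":0,"fingers":0.005}]'
```

```text
time_s: 18.6
tcp_pos: [0.64, -0.1393, 0.0743]
eef_rot: [-109.7, 90.0, -23.6]
contact_force: [-3.2, 1.5, 6.5]
gripper_width: 0.0161
```

Contact came at an underside height of about 52 mm. Releasing, rising and looking.

```bash
python3 -m creep '[{"ax":0,"ay":0,"az":0,"tx":-0.0008,"ty":0,"tz":0,"fingers":0.022},{"ax":0,"ay":0,"az":0,"tx":-0.0008,"ty":0,"tz":0,"fingers":0.03},{"ax":0,"ay":0,"az":0,"tx":-0.0008,"ty":0,"tz":0,"fingers":0.04},{"ax":0,"ay":0,"az":0,"tx":-0.0008,"ty":0,"tz":0,"fingers":0.04},{"ax":0,"ay":0,"az":0,"tx":-0.02,"ty":0,"tz":0,"fingers":0.04}]'
python3 -m creep '[{"ax":0,"ay":0,"az":0,"tx":-0.04,"ty":0,"tz":0,"fingers":0.05},{"ax":0,"ay":0,"az":0,"tx":-0.08,"ty":0,"tz":0.02,"fingers":0.06},{"ax":0,"ay":0,"az":0,"tx":-0.12,"ty":0,"tz":0.05,"fingers":0.065},{"ax":0,"ay":0,"az":0,"tx":-0.16,"ty":0,"tz":0.085,"fingers":0.065},{"ax":0,"ay":0,"az":0,"tx":-0.18,"ty":0,"tz":0.11,"fingers":0.065}]'
python3 - <<'E'
from h import *
c=cap('wrist'); cv2.imwrite('pics/w13.png',c['pixels']); np.savez('w13.npz',T=pose(),**c)
from m2 import *
c=ld('w13.npz');P=cloud(c)
f=np.array([.638,-.1405]); an=np.radians(-3.94); ux=np.array([np.cos(an),np.sin(an)]);uy=np.array([-np.sin(an),np.cos(an)])
X=(P[...,:2]-f)@ux*1e3; Y=(P[...,:2]-f)@uy*1e3; Z=P[...,2]*1e3
k=(abs(X)<33)&(abs(X)>11)&(abs(Y)<90)&(Z>50)&(Z<70)
A=np.c_[np.ones(k.sum()),X[k],Y[k]]; co=np.linalg.lstsq(A,Z[k],rcond=None)[0]; print('top z',co[0],'tilt',np.degrees(np.arctan(co[1:])))
for a,b in ((-90,-60),(-30,0),(0,30),(60,90)): 
    q=k&(Y>a)&(Y<b); print(a,q.sum(),np.median(Z[q]).round(2) if q.any() else None)
E
```

```text
time_s: 19.1
tcp_pos: [0.6381, -0.1391, 0.0905]
eef_rot: [90.1, 89.7, 176.1]
contact_force: [-0.6, 0.3, -0.1]
gripper_width: 0.0393
time_s: 19.6
tcp_pos: [0.6484, -0.0283, 0.277]
eef_rot: [-81.4, 89.7, 4.6]
contact_force: [0.3, -0.6, -0.2]
gripper_width: 0.0649
top z 59.66605191386709 tilt [-0.01647281  0.01535974]
-90 0 None
-30 2170 59.66
0 1986 59.69
60 1777 59.69
```

View pics/w13.png

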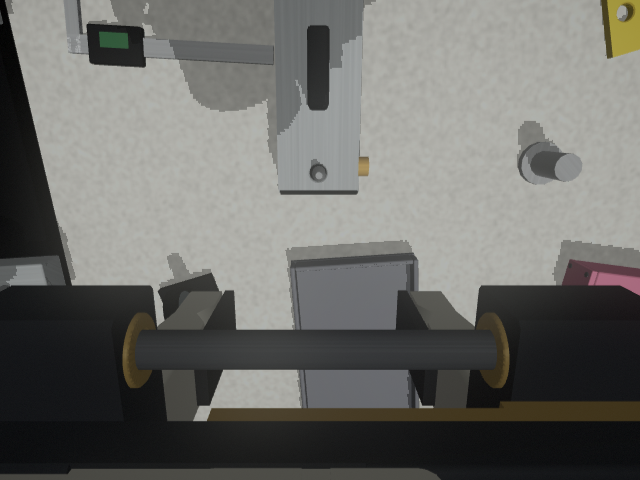

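The cover's top is level at 59.7 mm over the length in view, the same 0.3 mm reading offset as everywhere, with the pin through its hole at (318,172). Next are the empty cells, starting with the middle one.

```bash
python3 plan.py 444.3 171.6 100 102.3
```

```text
turn [73.89  0.41  0.37] shift [0.1785 0.2199 0.1824] rows>= 8.6
t 19.65 tcp [650.  -25.2 280.1] jawyaw 176.19 F [1.63 1.11 4.75] w 0.0647 j [ 15.  16.   2.   0. -75. -19.]
```

```bash
python3 -m creep '[{"ax":8.5,"ay":0,"az":0,"tx":0.02,"ty":0.025,"tz":0.02,"fingers":0.065},{"ax":17,"ay":0,"az":0,"tx":0.04,"ty":0.05,"tz":0.042,"fingers":0.065},{"ax":25.5,"ay":0,"az":0,"tx":0.06,"ty":0.075,"tz":0.062,"fingers":0.065},{"ax":34,"ay":0,"az":0,"tx":0.08,"ty":0.1,"tz":0.083,"fingers":0.065},{"ax":42.5,"ay":0,"az":0,"tx":0.1,"ty":0.125,"tz":0.103,"fingers":0.065}]'
python3 plan.py 444.3 171.6 100 102.3
```

```text
time_s: 20.15
tcp_pos: [0.5288, 0.0825, 0.1723]
eef_rot: [-10.4, 90.0, 32.8]
contact_force: [0.2, 1.5, -0.7]
gripper_width: 0.065
turn [ 3.09e+01  2.00e-02 -0.00e+00] shift [ 0.0723  0.1228 -0.0006] rows>= 3.6
t 20.15 tcp [528.8  82.5 172.3] jawyaw 133.2 F [ 0.15  1.45 -0.73] w 0.065 j [ 30.  10. -21.  -0. -59. -77.]
```

```bash
python3 -m creep '[{"ax":8.5,"ay":0,"az":0,"tx":0.02,"ty":0.035,"tz":0,"fingers":0.065},{"ax":17,"ay":0,"az":0,"tx":0.04,"ty":0.07,"tz":0,"fingers":0.065},{"ax":25.5,"ay":0,"az":0,"tx":0.06,"ty":0.105,"tz":0,"fingers":0.065},{"ax":30.9,"ay":0,"az":0,"tx":0.072,"ty":0.123,"tz":0,"fingers":0.065},{"ax":30.9,"ay":0,"az":0,"tx":0.072,"ty":0.123,"tz":0,"fingers":0.065}]'
python3 -m creep '[{"ax":0,"ay":0,"az":0,"tx":0,"ty":0,"tz":0,"fingers":0.065},{"ax":0,"ay":0,"az":0,"tx":0,"ty":0,"tz":0,"fingers":0.065}]'
python3 plan.py 444.3 171.6 12 102.3
python3 - <<'E'
from h import *
c=cap('wrist'); cv2.imwrite('pics/w14.png',c['pixels'])
E
```

```text
time_s: 20.65
tcp_pos: [0.4429, 0.1715, 0.0997]
eef_rot: [-159.1, 89.9, -146.5]
contact_force: [0.4, 0.0, 0.5]
gripper_width: 0.0651
time_s: 20.85
tcp_pos: [0.4458, 0.171, 0.1017]
eef_rot: [17.5, 89.9, 30.2]
contact_force: [0.2, -0.4, 0.7]
gripper_width: 0.0653
turn [ 0.44  0.05 -0.02] shift [ 0.0897  0.0009 -0.0015] rows>= 1.8
t 20.85 tcp [445.8 171.  101.7] jawyaw 102.74 F [ 0.25 -0.45  0.66] w 0.0653 j [  45.    9.  -33.    0.  -47. -122.]
```

View pics/w14.png

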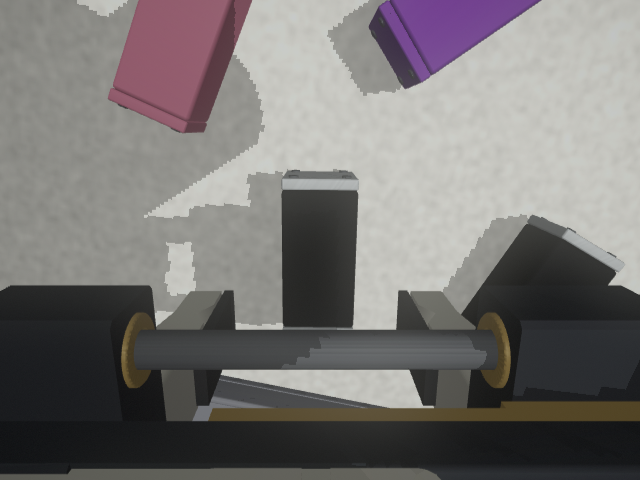

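The black cell at (320,250) is centred between the fingers. The pink and purple look-alikes at the top are clear.

```bash
python3 -m creep '[{"ax":0.2,"ay":0,"az":0,"tx":0.045,"ty":0.001,"tz":-0.001,"fingers":0.065},{"ax":0.2,"ay":0,"az":0,"tx":0.0885,"ty":0.001,"tz":-0.001,"fingers":0.065},{"ax":0.2,"ay":0,"az":0,"tx":0.0885,"ty":0.001,"tz":-0.001,"fingers":0.065},{"ax":0.2,"ay":0,"az":0,"tx":0.0885,"ty":0.001,"tz":-0.001,"fingers":0.045},{"ax":0.2,"ay":0,"az":0,"tx":0.0885,"ty":0.001,"tz":-0.001,"fingers":0.03}]' 25
python3 -m creep '[{"ax":0,"ay":0,"az":0,"tx":0,"ty":0,"tz":0,"fingers":0.03},{"ax":0,"ay":0,"az":0,"tx":0,"ty":0,"tz":0,"fingers":0.03},{"ax":0,"ay":0,"az":0,"tx":0,"ty":0,"tz":0,"fingers":0.03}]'
```

```text
time_s: 21.4
tcp_pos: [0.4453, 0.1724, 0.0146]
eef_rot: [23.6, 89.8, 36.1]
contact_force: [-0.2, 1.0, 0.1]
gripper_width: 0.054
time_s: 21.7
tcp_pos: [0.4449, 0.1725, 0.0143]
eef_rot: [26.3, 89.8, 38.8]
contact_force: [-2.0, -0.5, 8.9]
gripper_width: 0.0399
```

```bash
python3 -m creep '[{"ax":0,"ay":0,"az":0,"tx":-0.02,"ty":0,"tz":0,"fingers":0.03},{"ax":0,"ay":0,"az":0,"tx":-0.06,"ty":0,"tz":0,"fingers":0.03},{"ax":0,"ay":0,"az":0,"tx":-0.06,"ty":0,"tz":0,"fingers":0.03},{"ax":0,"ay":0,"az":0,"tx":-0.06,"ty":0,"tz":0,"fingers":0.03},{"ax":0,"ay":0,"az":0,"tx":-0.06,"ty":0,"tz":0,"fingers":0.03}]'; python3 weigh.py
python3 plan.py 616 99.6 100 90.6
```

```text
time_s: 22.2
tcp_pos: [0.4434, 0.1714, 0.0724]
eef_rot: [163.7, 90.0, 176.1]
contact_force: [0.3, 0.1, -2.3]
gripper_width: 0.0398
Fz mean -1.69 +- 0.1 tq [-38.24  21.71] [0.27 0.08]
turn [11.86  0.   -0.  ] shift [-0.0274 -0.1076  0.1525] rows>= 3.8
t 23.0 tcp [443.9 171.7  72.6] jawyaw 102.46 F [ 0.01 -0.03 -1.52] w 0.0397 j [  45.   11.  -35.    0.  -43. -122.]
```

This cell reads 1.69 N, so it's empty. To the tray.

```bash
python3 -m creep '[{"ax":4,"ay":0,"az":0,"tx":-0.02,"ty":-0.025,"tz":0.03,"fingers":0.03},{"ax":8,"ay":0,"az":0,"tx":-0.027,"ty":-0.053,"tz":0.07,"fingers":0.03},{"ax":11.9,"ay":0,"az":0,"tx":-0.027,"ty":-0.08,"tz":0.11,"fingers":0.03},{"ax":11.9,"ay":0,"az":0,"tx":-0.0274,"ty":-0.1076,"tz":0.1525,"fingers":0.03},{"ax":11.9,"ay":0,"az":0,"tx":-0.0274,"ty":-0.1076,"tz":0.1525,"fingers":0.03}]'
python3 -m creep '[{"ax":0,"ay":0,"az":0,"tx":0,"ty":0,"tz":0,"fingers":0.03}]'
python3 plan.py 616 99.6 30 90.6
```

```text
time_s: 23.5
tcp_pos: [0.6208, 0.0975, 0.0992]
eef_rot: [-31.9, 89.9, -31.5]
contact_force: [-1.2, 0.3, -2.2]
gripper_width: 0.0399
time_s: 23.6
tcp_pos: [0.6163, 0.0985, 0.0989]
eef_rot: [-161.1, 89.9, -160.7]
contact_force: [-1.1, 0.1, -1.8]
gripper_width: 0.0398
turn [-0.17 -0.1   0.03] shift [ 0.0689  0.0011 -0.0002] rows>= 1.4
t 23.6 tcp [616.3  98.5  98.9] jawyaw 90.43 F [-1.13  0.13 -1.81] w 0.0398 j [  27.   22.  -15.   -0.  -53. -117.]
```

```bash
python3 -m creep '[{"ax":0,"ay":0,"az":0,"tx":0.03,"ty":0.001,"tz":0,"fingers":0.03},{"ax":0,"ay":0,"az":0,"tx":0.06,"ty":0.001,"tz":0,"fingers":0.03},{"ax":0,"ay":0,"az":0,"tx":0.074,"ty":0.001,"tz":0,"fingers":0.03},{"ax":0,"ay":0,"az":0,"tx":0.074,"ty":0.001,"tz":0,"fingers":0.03},{"ax":0,"ay":0,"az":0,"tx":0.074,"ty":0.001,"tz":0,"fingers":0.03}]'
python3 plan.py 616 99.6 19.3 90.6
```

```text
time_s: 24.1
tcp_pos: [0.6162, 0.1011, 0.0269]
eef_rot: [-4.9, 90.0, -4.2]
contact_force: [1.3, 0.2, -0.7]
gripper_width: 0.0401
turn [0.02 0.04 0.  ] shift [ 0.0076 -0.0015 -0.0002] rows>= 0.2
t 24.1 tcp [616.2 101.1  26.9] jawyaw 90.62 F [ 1.3   0.18 -0.66] w 0.0401 j [  27.   27.  -19.    0.  -44. -117.]
```

```bash
python3 -m creep '[{"ax":0,"ay":0,"az":0,"tx":0.003,"ty":-0.001,"tz":0,"fingers":0.03},{"ax":0,"ay":0,"az":0,"tx":0.0055,"ty":-0.001,"tz":0,"fingers":0.03},{"ax":0,"ay":0,"az":0,"tx":0.0068,"ty":-0.001,"tz":0,"fingers":0.03},{"ax":0,"ay":0,"az":0,"tx":0.0068,"ty":-0.001,"tz":0,"fingers":0.03}]'
python3 -m creep '[{"ax":0,"ay":0,"az":0,"tx":0.001,"ty":0,"tz":0,"fingers":0.03},{"ax":0,"ay":0,"az":0,"tx":0.001,"ty":0,"tz":0,"fingers":0.03}]'
```

```text
time_s: 24.5
tcp_pos: [0.6162, 0.0996, 0.0195]
eef_rot: [28.2, 90.0, 28.8]
contact_force: [0.5, 0.2, -2.0]
gripper_width: 0.0397
time_s: 24.7
tcp_pos: [0.6162, 0.0996, 0.0194]
eef_rot: [10.4, 90.0, 11.0]
contact_force: [-4.1, 0.4, 8.0]
gripper_width: 0.0398
```

The cell is down. Releasing it and going on to the last one.

```bash
python3 -m creep '[{"ax":0,"ay":0,"az":0,"tx":-0.001,"ty":0,"tz":0,"fingers":0.046},{"ax":0,"ay":0,"az":0,"tx":-0.001,"ty":0,"tz":0,"fingers":0.056},{"ax":0,"ay":0,"az":0,"tx":-0.001,"ty":0,"tz":0,"fingers":0.06},{"ax":0,"ay":0,"az":0,"tx":-0.001,"ty":0,"tz":0,"fingers":0.06},{"ax":0,"ay":0,"az":0,"tx":-0.03,"ty":0,"tz":0,"fingers":0.06}]'
python3 -m creep '[{"ax":0,"ay":0,"az":0,"tx":-0.05,"ty":0,"tz":0,"fingers":0.06},{"ax":0,"ay":0,"az":0,"tx":-0.09,"ty":0.01,"tz":0,"fingers":0.065}]'
python3 plan.py 445.5 300.7 100 73.4
```

```text
time_s: 25.2
tcp_pos: [0.6133, 0.0985, 0.0447]
eef_rot: [-160.4, 89.6, -159.9]
contact_force: [0.6, 0.1, 0.1]
gripper_width: 0.0599
time_s: 25.4
tcp_pos: [0.616, 0.1088, 0.14]
eef_rot: [-105.7, 90.0, -105.2]
contact_force: [2.1, -0.3, 0.6]
gripper_width: 0.063
turn [17.12 -0.    0.04] shift [ 0.0399  0.1935 -0.1687] rows>= 5.2
t 25.4 tcp [616.  108.8 140. ] jawyaw 90.52 F [ 2.08 -0.31  0.57] w 0.063 j [  28.   20.  -12.    0.  -58. -117.]
```

```bash
python3 -m creep '[{"ax":3.5,"ay":0,"az":0,"tx":0.0,"ty":0.036,"tz":-0.03,"fingers":0.065},{"ax":7,"ay":0,"az":0,"tx":0.01,"ty":0.073,"tz":-0.063,"fingers":0.065},{"ax":10.5,"ay":0,"az":0,"tx":0.02,"ty":0.109,"tz":-0.095,"fingers":0.065},{"ax":14,"ay":0,"az":0,"tx":0.03,"ty":0.145,"tz":-0.127,"fingers":0.065},{"ax":17.1,"ay":0,"az":0,"tx":0.04,"ty":0.18,"tz":-0.157,"fingers":0.065}]'
python3 plan.py 445.5 300.7 100 73.4
```

```text
time_s: 25.9
tcp_pos: [0.4557, 0.2892, 0.0981]
eef_rot: [70.4, 90.0, 53.7]
contact_force: [1.3, 1.3, -0.1]
gripper_width: 0.0648
turn [-0.08  0.01 -0.03] shift [-0.0019  0.0081 -0.0131] rows>= 0.3
t 25.9 tcp [455.7 289.2  98.1] jawyaw 73.32 F [ 1.33  1.34 -0.13] w 0.0648 j [  53.   15.  -26.   -0.  -49. -160.]
```

```bash
python3 -m creep '[{"ax":0,"ay":0,"az":0,"tx":-0.002,"ty":0.008,"tz":-0.013,"fingers":0.065},{"ax":0,"ay":0,"az":0,"tx":-0.002,"ty":0.008,"tz":-0.013,"fingers":0.065},{"ax":0,"ay":0,"az":0,"tx":-0.002,"ty":0.008,"tz":-0.013,"fingers":0.065}]'
python3 plan.py 445.5 300.7 12 73.4
python3 - <<'E'
from h import *
c=cap('wrist'); cv2.imwrite('pics/w15.png',c['pixels'])
E
python3 plan.py 445.5 300.7 12 73.4
```

```text
time_s: 26.2
tcp_pos: [0.4472, 0.2995, 0.1005]
eef_rot: [45.6, 90.0, 29.2]
contact_force: [0.4, -0.3, -0.2]
gripper_width: 0.0651
turn [ 0.15  0.02 -0.02] shift [ 0.0885  0.0006 -0.002 ] rows>= 1.8
t 26.2 tcp [447.2 299.5 100.5] jawyaw 73.55 F [ 0.41 -0.34 -0.16] w 0.0651 j [  55.   15.  -26.    0.  -49. -161.]
turn [ 0.08  0.01 -0.01] shift [ 0.0884  0.001  -0.0024] rows>= 1.8
t 26.25 tcp [447.5 299.1 100.4] jawyaw 73.48 F [-0.28  0.1  -0.93] w 0.0649 j [  55.   15.  -26.    0.  -49. -161.]
```

View pics/w15.png

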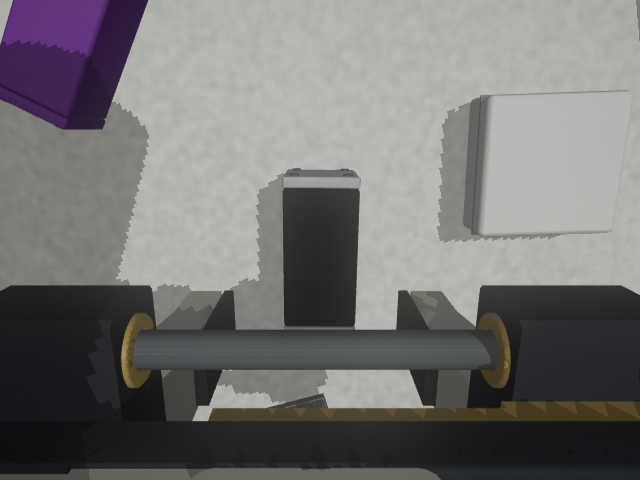

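The third black cell at (320,250) is centred. The white box at (550,165) and the purple block are clear.

```bash
python3 -m creep '[{"ax":0,"ay":0,"az":0,"tx":0.045,"ty":0.001,"tz":-0.002,"fingers":0.065},{"ax":0,"ay":0,"az":0,"tx":0.088,"ty":0.001,"tz":-0.002,"fingers":0.065},{"ax":0,"ay":0,"az":0,"tx":0.088,"ty":0.001,"tz":-0.002,"fingers":0.065},{"ax":0,"ay":0,"az":0,"tx":0.088,"ty":0.001,"tz":-0.002,"fingers":0.045},{"ax":0,"ay":0,"az":0,"tx":0.088,"ty":0.001,"tz":-0.002,"fingers":0.03}]' 25
python3 -m creep '[{"ax":0,"ay":0,"az":0,"tx":0,"ty":0,"tz":0,"fingers":0.03},{"ax":0,"ay":0,"az":0,"tx":0,"ty":0,"tz":0,"fingers":0.03},{"ax":0,"ay":0,"az":0,"tx":0,"ty":0,"tz":0,"fingers":0.03}]'
```

```text
time_s: 26.75
tcp_pos: [0.4468, 0.3015, 0.0142]
eef_rot: [61.1, 89.8, 44.5]
contact_force: [-0.1, 0.1, -0.5]
gripper_width: 0.0542
time_s: 27.05
tcp_pos: [0.4463, 0.3019, 0.0141]
eef_rot: [63.8, 89.8, 47.3]
contact_force: [0.3, -0.6, 8.2]
gripper_width: 0.0398
```

```bash
python3 -m creep '[{"ax":0,"ay":0,"az":0,"tx":-0.02,"ty":0,"tz":0,"fingers":0.03},{"ax":0,"ay":0,"az":0,"tx":-0.06,"ty":0,"tz":0,"fingers":0.03},{"ax":0,"ay":0,"az":0,"tx":-0.06,"ty":0,"tz":0,"fingers":0.03},{"ax":0,"ay":0,"az":0,"tx":-0.06,"ty":0,"tz":0,"fingers":0.03},{"ax":0,"ay":0,"az":0,"tx":-0.06,"ty":0,"tz":0,"fingers":0.03}]'; python3 weigh.py
python3 plan.py 615 209.6 100 90.6
```

```text
time_s: 27.55
tcp_pos: [0.4448, 0.3005, 0.0718]
eef_rot: [-140.9, 90.0, -157.4]
contact_force: [0.1, 0.6, -2.1]
gripper_width: 0.0397
Fz mean -1.28 +- 0.19 tq [-46.53  22.63] [0.28 0.08]
turn [-17.14   0.    -0.  ] shift [-0.0278 -0.0392  0.1886] rows>= 3.9
t 28.35 tcp [445.3 300.9  72.2] jawyaw 73.46 F [-0.14 -0.24 -0.12] w 0.04 j [  55.   17.  -28.   -0.  -45. -161.]
```

This one reads 1.28 N, also empty. To the other tray slot.

```bash
python3 -m creep '[{"ax":-5,"ay":0,"az":0,"tx":-0.02,"ty":-0.01,"tz":0.045,"fingers":0.03},{"ax":-10,"ay":0,"az":0,"tx":-0.028,"ty":-0.02,"tz":0.09,"fingers":0.03},{"ax":-15,"ay":0,"az":0,"tx":-0.028,"ty":-0.03,"tz":0.135,"fingers":0.03},{"ax":-17.1,"ay":0,"az":0,"tx":-0.0278,"ty":-0.039,"tz":0.175,"fingers":0.03},{"ax":-17.1,"ay":0,"az":0,"tx":-0.0278,"ty":-0.0392,"tz":0.1886,"fingers":0.03}]'
python3 -m creep '[{"ax":0,"ay":0,"az":0,"tx":0,"ty":0,"tz":0,"fingers":0.03},{"ax":0,"ay":0,"az":0,"tx":0,"ty":0,"tz":0,"fingers":0.03}]'
python3 plan.py 615 209.6 26 90.6
```

```text
time_s: 28.85
tcp_pos: [0.6177, 0.2074, 0.0997]
eef_rot: [-45.4, 90.0, -44.9]
contact_force: [-0.8, 0.3, -1.5]
gripper_width: 0.0399
time_s: 29.05
tcp_pos: [0.6144, 0.2095, 0.0995]
eef_rot: [-162.9, 89.9, -162.4]
contact_force: [-0.5, 0.1, -1.5]
gripper_width: 0.0399
turn [-0.11 -0.06  0.02] shift [0.0735 0.0001 0.0007] rows>= 1.5
t 29.05 tcp [614.4 209.5  99.5] jawyaw 90.49 F [-0.51  0.11 -1.55] w 0.0399 j [  36.   24.  -12.   -0.  -54. -125.]
```

```bash
python3 -m creep '[{"ax":0,"ay":0,"az":0,"tx":0.03,"ty":0,"tz":0,"fingers":0.03},{"ax":0,"ay":0,"az":0,"tx":0.06,"ty":0,"tz":0,"fingers":0.03},{"ax":0,"ay":0,"az":0,"tx":0.074,"ty":0,"tz":0,"fingers":0.03},{"ax":0,"ay":0,"az":0,"tx":0.074,"ty":0,"tz":0,"fingers":0.03},{"ax":0,"ay":0,"az":0,"tx":0.074,"ty":0,"tz":0,"fingers":0.03}]'
python3 plan.py 615 209.6 19.1 90.6
```

```text
time_s: 29.55
tcp_pos: [0.6151, 0.2104, 0.0269]
eef_rot: [-1.3, 90.0, -0.7]
contact_force: [0.3, 0.6, -0.9]
gripper_width: 0.0396
turn [0.03 0.04 0.  ] shift [ 0.0078 -0.0008 -0.0001] rows>= 0.2
t 29.55 tcp [615.1 210.4  26.9] jawyaw 90.63 F [ 0.27  0.65 -0.89] w 0.0396 j [  36.   29.  -15.    0.  -46. -125.]
```

```bash
python3 -m creep '[{"ax":0,"ay":0,"az":0,"tx":0.003,"ty":0,"tz":0,"fingers":0.03},{"ax":0,"ay":0,"az":0,"tx":0.0055,"ty":0,"tz":0,"fingers":0.03},{"ax":0,"ay":0,"az":0,"tx":0.0068,"ty":0,"tz":0,"fingers":0.03},{"ax":0,"ay":0,"az":0,"tx":0.0068,"ty":0,"tz":0,"fingers":0.03}]'
python3 -m creep '[{"ax":0,"ay":0,"az":0,"tx":0.001,"ty":0,"tz":0,"fingers":0.03},{"ax":0,"ay":0,"az":0,"tx":0.001,"ty":0,"tz":0,"fingers":0.03}]'
```

```text
time_s: 29.95
tcp_pos: [0.615, 0.2096, 0.0194]
eef_rot: [41.7, 90.0, 42.3]
contact_force: [-0.9, 0.2, -1.3]
gripper_width: 0.0395
time_s: 30.15
tcp_pos: [0.6151, 0.2096, 0.0191]
eef_rot: [13.7, 90.0, 14.3]
contact_force: [-3.1, -0.4, 4.8]
gripper_width: 0.0396
```

```bash
python3 -m creep '[{"ax":0,"ay":0,"az":0,"tx":-0.0008,"ty":0,"tz":0,"fingers":0.046},{"ax":0,"ay":0,"az":0,"tx":-0.0008,"ty":0,"tz":0,"fingers":0.056},{"ax":0,"ay":0,"az":0,"tx":-0.0008,"ty":0,"tz":0,"fingers":0.06},{"ax":0,"ay":0,"az":0,"tx":-0.0008,"ty":0,"tz":0,"fingers":0.06},{"ax":0,"ay":0,"az":0,"tx":-0.03,"ty":0,"tz":0,"fingers":0.06}]'
python3 -m creep '[{"ax":0,"ay":0,"az":0,"tx":-0.06,"ty":0,"tz":0,"fingers":0.06},{"ax":0,"ay":0,"az":0,"tx":-0.11,"ty":0,"tz":0,"fingers":0.06},{"ax":0,"ay":0,"az":0,"tx":-0.16,"ty":0,"tz":-0.03,"fingers":0.06},{"ax":0,"ay":0,"az":0,"tx":-0.2,"ty":0.02,"tz":-0.07,"fingers":0.06},{"ax":0,"ay":0,"az":0,"tx":-0.23,"ty":0.04,"tz":-0.11,"fingers":0.06}]'
python3 - <<'E'
from h import *
for n in ('top','scene','wrist'):
    c=cap(n); cv2.imwrite(f'pics/{n}9.png',c['pixels']); np.savez(f'{n}9.npz',**c)
E
```

```text
time_s: 30.65
tcp_pos: [0.6124, 0.2082, 0.0445]
eef_rot: [-151.9, 89.6, -151.3]
contact_force: [0.6, 0.7, -0.3]
gripper_width: 0.06
time_s: 31.15
tcp_pos: [0.525, 0.2387, 0.2625]
eef_rot: [33.5, 89.9, 33.9]
contact_force: [-0.4, 1.4, 0.5]
gripper_width: 0.06
```

View pics/top9.png

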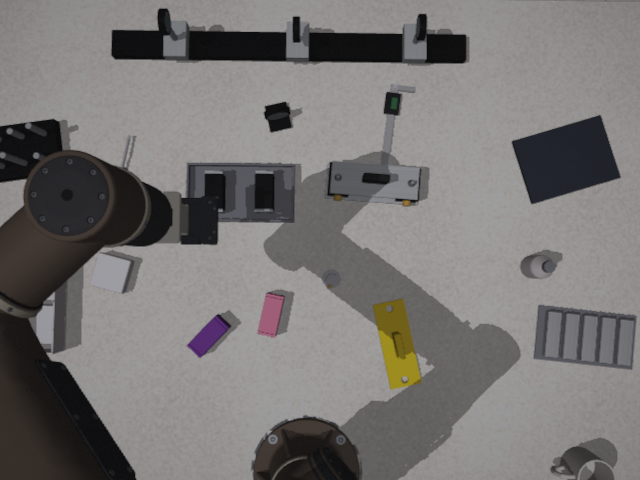

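View pics/scene9.png

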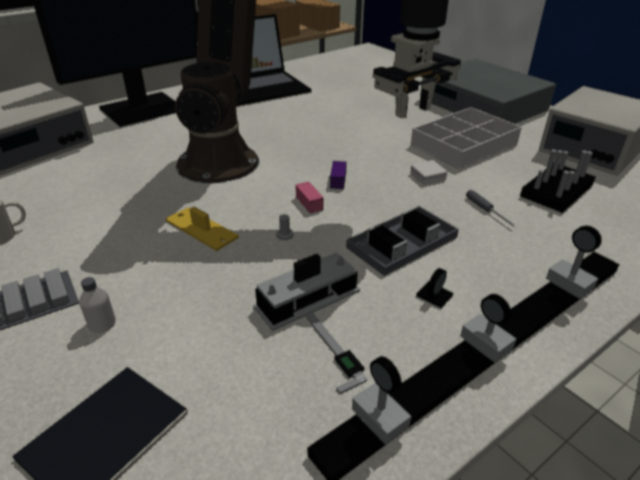

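Both cells lie in the tray at top-view (215,192) and (264,191), and the cover sits on the fixture at (376,182). The look-alikes and bystanders look unmoved. A last numeric check before handing in:

```bash
python3 - <<'E'
from m2 import *
c=ld('top9.npz');P=cloud(c)
rect(c,P,'cover',(320,150,430,215),.055,.066)
rect(c,P,'c1',(200,165,232,218),.04,.05)
rect(c,P,'c2',(250,165,282,218),.04,.05)
rect(c,P,'post',(320,260,345,295),.02,.07)
rect(c,P,'pink',(250,285,290,340),.02,.06)
rect(c,P,'lensm',(255,95,305,140),.03,.08)
rect(c,P,'caliper',(375,80,420,158),.004,.02)
f=np.array([.638,-.1405]); an=np.radians(-3.94); ux=np.array([np.cos(an),np.sin(an)]);uy=np.array([-np.sin(an),np.cos(an)])
X=(P[...,:2]-f)@ux*1e3; Y=(P[...,:2]-f)@uy*1e3; Z=P[...,2]*1e3
for a,b in ((-92,-60),(-30,30),(60,92)):
    q=(abs(X)<30)&(abs(X)>12)&(Y>a)&(Y<b); print('cover z',a,np.median(Z[q]).round(2))
d=cv2.absdiff(cv2.imread('pics/scene0.png'),cv2.imread('pics/scene9.png'))
E
python3 plan.py 525 238 262 90.6
```

```text
cover z 0.0598 ctr [ 639.3 -141.3] size [192.8  70.9] ang 86.1
c1 z 0.0448 ctr [613.3 208.7] size [90.4 39.4] ang 1.1
c2 z 0.0448 ctr [614.5  99.5] size [90.3 39.4] ang 0.8
post z 0.0522 ctr [420.9 -50.7] size [30.1 21.6] ang 0.5
pink z 0.0395 ctr [345.9  80.8] size [40.7 91.6] ang 78.3
lensm z 0.0592 ctr [787.1  72.8] size [24.4 56.8] ang 16.1
caliper z 0.0077 ctr [ 788.5 -179.7] size [ 58.2 176.9] ang 68.5
cover z -92 59.6
cover z -30 59.52
cover z 60 59.95
turn [ 0.1   0.26 -0.23] shift [ 0.0017 -0.0024  0.0001] rows>= 0.1
t 31.3 tcp [524.8 240.4 263.7] jawyaw 90.7 F [ 0.36 -0.29 -0.66] w 0.06 j [  44.   10.   -9.    0.  -71. -133.]
```

Run:
```python
from m2 import *
for fn in ('top0.npz','top9.npz'):
    c=ld(fn); rect(c,cloud(c),'caliper',(375,80,420,158),.004,.02)
order.close_job()
```

```text
caliper z 0.0078 ctr [ 788.4 -180.2] size [ 57.7 177.6] ang 69.2
caliper z 0.0077 ctr [ 788.5 -179.7] size [ 58.2 176.9] ang 68.5
the job is handed in; nothing more can be done
```

The job is done and handed in at about 31 s of the 72 s allowed. The loaded cell is in the fixture under the cover, and the two empty cells are in the tray.

- **Weighing:** I lifted the cell nearest the post first. It read 4.06 N (about 0.41 kg), so it went to the fixture. The other two read 1.69 N and 1.28 N when I moved them later, which fits empty. The 1.28 N is a little under the stated range for an empty cell, within the force noise.
- **Loaded cell:** My first placing was 1.8 mm off centre toward +y, so I regripped and shifted it. The recheck, before the cover went on, showed it centred within about 0.3 mm along the fixture, about 0.5 mm across it, and in line.
- **Cover:** I lined it up by looking at one pin through its hole. It touched down with its underside at about 52 mm. The last top view read its top at 59.5 to 60.0 mm along the length, so level and home within camera noise. I only saw the −y pin through its hole on the way down; the +y pin showed through afterwards.
- **Empty cells:** Both lie flat in the tray at about y = ±55 mm, with their tops at 45 mm.
- **Everything else:** The post, pink block and caliper measured in the same place as at the start. The lens mount's position agreed, but its fitted angle differed by 3°, which I take to be noise on a small shape. The rest I checked only by eye, and the arm hid part of the screwdriver in the top view.

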